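Take a sample vial off a loaded orbital shaker and make the shaker ready again

TASK

The shaker has stopped and the blue-capped vial is due. Stand both bottles from the shaker in the white tray, then lift the hold-down plate off and lay it flat on the blue mat, and stand the blue-capped vial upright in the yellow cup; leave the other two vials in their pockets. Then make the shaker ready to run: hold-down plate fully down over both dowel pins, and each bottle upright in the same well that it came from.

Things in the scene. Friction and masses are not known exactly. Their poses are not given: they have to be found in the camera images.
- shaker: Low white orbital shaker, fixed, 180 x 250 mm. Origin: centre of its underside; x to its back, y left, z up. In mm in its frame: platform top z 56; two bottle wells at x -43, y 52 and -52 (82 wide inside, collar 6 high, floor z 56); red vial block at x 40, top z 84; posts 30 x 20 at x 40, y 104 and -104, top z 117, each with a round-nosed steel pin 8 thick rising 18 more.
- plate: Aluminium hold-down plate, 50 x 232 x 5 mm, 0.2 kg; black grip block in its middle (12 mm in x, 34 in y, 5 to 35 above the underside); four 17.5 mm looking holes over the caps; a 10.5 mm pin hole at each end (y 104 and -104). Origin: centre of its underside; y along it, z up. Starts seated on the posts, origin at x 40, y 0, z 117 of the shaker; may go back either way round.
- white_bottle: White bottle with blue screw cap, 68 mm wide, 160 mm high, 0.5 kg, standing in one of the shaker's two wells. The cap is 46 mm wide, the top 20 mm. Origin: centre of its underside, z up.
- amber_bottle: Amber bottle with black screw cap, 67 mm wide, 150 mm high, 0.4 kg, standing in the other well. The cap is 46 mm wide, the top 20 mm. Origin: centre of its underside, z up.
- blue_vial: Sample vial with blue cap, pink contents, 21 mm wide, 52 mm high, in one of the block's four pockets under the plate (24 mm wide, floor at z 62 mm, at x 40, y -66, -30, 30 (empty) and 66 of the shaker). The cap is 20 mm wide, the top 11 mm. Origin: centre of its underside, z up.
- white_vial: Sample vial with white cap, 21 mm wide, 52 mm high, in another pocket; stays there. Origin: centre of its underside, z up.
- black_vial: Sample vial with black cap and green contents, 21 mm wide, 52 mm high, in another pocket; stays there. Origin: centre of its underside, z up.
- tray: Shallow white plastic tray fixed to the bench, 250 x 130 mm outside, walls 20 mm high and 4 mm thick, floor 4 mm thick; it holds the two bottles side by side along its length. Origin: centre of its underside; x along its length, z up.
- mat: Blue silicone mat with two white lines, fixed to the bench, 260 x 110 x 3 mm. Origin: centre of its underside; x along its length, z up.
- cup: Small yellow vial cup on a dark round foot, fixed to the bench: 30 mm high, 34 mm wide inside, inner floor 6 mm above the bench. Origin: centre of its underside, z up.

How it is judged (in metres and radians):
On the way, in this order (a step that is already met when the one before it is completed fails the run):
1. both bottles stand upright in the tray (x of white_bottle in the frame of tray between -0.092 and 0.092 m and y of white_bottle in the frame of tray between -0.032 and 0.032 m and z of each of white_bottle, amber_bottle in the frame of tray below 0.01 m and angle between each of white_bottle, amber_bottle's own z axis and vertical below 0.1 rad and x of amber_bottle in the frame of tray between -0.092 and 0.092 m and y of amber_bottle in the frame of tray between -0.032 and 0.032 m), for 0.2 s.
2. the hold-down plate lies flat on the mat (horizontal distance between plate and mat below 0.04 m and z of plate in the frame of mat below 0.008 m and angle between plate's own z axis and vertical below 0.06 rad), for 0.2 s.
3. the blue-capped vial stands in the cup (horizontal distance between blue_vial and cup below 0.012 m and z of blue_vial in the frame of cup below 0.01 m and angle between blue_vial's own z axis and vertical below 0.15 rad), for 0.2 s.
At the end, for the whole second after the job is handed in: Blue-capped vial upright on the cup's floor; hold-down plate level on both posts (3 mm in height, 4 mm sideways), pins through its end holes; each bottle upright in its starting well (12 mm); the other two vials still in their pockets (8 mm); all at rest (all of step 3 and x of plate in the frame of shaker between 0.036 and 0.044 m and y of plate in the frame of shaker between -0.004 and 0.004 m and z of plate in the frame of shaker between 0.114 and 0.12 m and angle between the y axis of plate and the y axis of shaker, either way round below 0.05 rad and angle between plate's own z axis and vertical below 0.04 rad and distance of each of white_bottle, amber_bottle from where it was at the start of the episode below 0.012 m and angle between each of white_bottle, amber_bottle's own z axis and vertical below 0.05 rad and distance of each of white_vial, black_vial from where it was at the start of the episode below 0.008 m and linear speed of each of plate, blue_vial, white_bottle, amber_bottle below 0.02 m/s); the robot touches nothing.
It fails at once if a bottle is tipped over (angle between any of white_bottle, amber_bottle's own z axis and vertical above 0.6 rad).
It fails at once if one of the other two vials is taken out of its pocket (distance of any of white_vial, black_vial from where it was at the start of the episode above 0.03 m).
It also fails if it takes over 147 s, if anything falls off the work surface, if the arm or the gripper's body presses on something with over 40 N, if the wrist force passes 120 N, or if a joint passes its speed limit or range.

ROBOT

A 6-joint arm with a two-finger parallel gripper is mounted at the origin on a cart in front of the work surface, level with it; the furniture and walls round the work are solid. World frame = base frame: x ahead of the robot, y to its left, z up, the work surface at z = 0. Lengths are in mm, angles in rad, forces in N, time in s.
With the tool pointing down it reaches from about 325 to 850 mm from the base axis. Payload 15.5 kg.
Tool frame: the origin (TCP) lies at the very end of the fingers, on their centre line; the grasp point (between the pads) lies manip.grasp_offset behind it (manip.grasp_offset is the distance from the TCP to the grasp point, in mm); z points along the fingers, y is the line along which they close (so a half turn about z gives the same grasp; the last joint's range is limited). The gripper opens to 91 mm and grips with 3 to 60 N. Pads are 32 mm wide; open, the fingers measure 118 mm over their backs; the gripper's body (76 mm by 178 mm) begins 60 mm behind the grasp point.
Start: joints at [-0.096, 0.494, 1.345, -0, 1.302, -0.096], TCP at [625.001, 0.003, 185.915] pointing down, gripper open.
Joint ranges: [-2.91, 2.91], [-0.82, 2.16], [0.22, 2.67], [-1.22, 4.37], [0.12, 2.79], [-3.08, 3.08]. Speed limits (rad/s): [1.89, 1.89, 2.57, 3.01, 3.01, 3.01].

INTERFACE

Orientations are given as a unit quaternion [x, y, z, w].
In Python, from workcell import manip, get_image, ticket, boxes_of gives the robot as it stands. The module is installed in compiled form; this text tells all that it offers.
- The arm moves only by the tool drive_tool, never from a script. Its argument "targets" is text: rows parted by semicolons, each of 5 numbers parted by spaces: the opening, from -1 (shut) to 1 (fully open), then the shift along the tool's x, y, z in mm, then the turn about the tool's z in degrees. A call has 1 to 8 rows; each row shifts and turns the commanded pose from where the row before left it, along the tool's axes as they then stand; what a row does not reach is not made up. A row lasts 1/10 s, in which the tool goes at most 50 mm and 8.59 degrees, less where a joint would pass 70% of its speed; a pose out of reach is approached as far as the arm can. A call is refused whole if a number of a shift passes 50 or a number of a turn 8.59, either way. A call with a gripper value outside its range is refused whole. The fingers move at their own pace and stop on an object; "squeeze" is the grip in N (left out, the last holds). Time passes only in rows, so rows that do not move let the fingers close. It gives the time, the measured TCP pose, the force, the opening and the grip force at its end, in the units of the state.
- manip.get_obs(): the state, without advancing time (a new reading comes with each control period).
- get_image(name): name is "scene" or "side" or "wrist"; returns a dict with "color" (400x640x3 uint8, red, green, blue), "intrinsics" (3x3 intrinsics, pixels), "world_to_cam" (4x4, takes a point from world to camera coordinates). Camera axes: x right, y up, looking along -z (the intrinsics and any distortion apply to the point x, -y, -z); pixel columns grow to the right and rows downward; lengths in mm; the calibration is good to about 2 mm. A picture is of the moment at which its call begins. There is no depth.
- ticket.sign_off(): hands the job in; it is judged then, once.
Trained networks look in the newest picture that a camera, given by its name, has taken for a name from the list of things; names that differ only in an ending like _2 or _b are one class to them, and where a whole thing is asked for, a point or a joint stands for the part that bears it (a point fixed in the world has none). Each returns a list of dicts, best first, with "p" (0 to 1); they miss things now and then, are a little off and sometimes report something else, mostly with a low value. They report only what shows in the picture. A call takes as long as a camera call.
- boxes_of(camera, thing): "point" ([x, y, z] in mm, in world coordinates, good to about 4 mm: the middle of the surface that is visible of it).
The state is a dict: "clock": time; "q": joint angles; "joint_vel": joint speeds; "joint_torque": joint torques, N m; "ee_pos": TCP position; "eef_rot": TCP orientation; "contact_force": force on the tool from outside, world axes, zero at the start; "torque": the same for the moment, N m; "finger_gap": finger opening in mm; "grasp_force": force on a finger pad.
Only numpy, scipy, OpenCV 4.12 (cv2) and the standard library are available. Lean on these libraries where they do the work, as an engineer would, in place of code of your own. Each camera call takes 0.05 s, during which the arm holds its last target. There are 200 camera calls.

## Working session

There is one attempt and no reset: what is moved stays moved. The work goes in short steps, Python scripts to look and compute and a tool call to move; the robot and the scene stay as the last step left them, time stands still between calls to the robot, and variables do not carry over. Pictures are saved under pics/ and viewed, at most 14 in all, crops included, and the job is handed in when it is done.

Besides the shell and the picture viewer there is one more tool, called by a JSON object that holds its "method" and its "body". drive_tool: Moves the arm, as the interface text tells. Its arguments: {"type":"object","properties":{"targets":{"type":"string"},"squeeze":{"type":"number"}},"required":["targets"]}

```bash
mkdir -p pics; cat > h.py <<'E'
import numpy as np, cv2
from workcell import manip, get_image, ticket, boxes_of
def snap(n,f):
    im=get_image(n); cv2.imwrite('pics/'+f,im['color'][:,:,::-1]); return im
def proj(im,P):
    P=np.atleast_2d(P).astype(float); c=(im['world_to_cam']@np.c_[P,np.ones(len(P))].T).T[:,:3]
    c=c*[1,-1,-1]; u=(im['intrinsics']@c.T).T; return u[:,:2]/u[:,2:]
def ray(im,uv):
    d=np.linalg.inv(im['intrinsics'])@[uv[0],uv[1],1]; d=d*[1,-1,-1]
    R=im['world_to_cam'][:3,:3]; t=im['world_to_cam'][:3,3]
    return -R.T@t, R.T@d
def atz(im,uv,z):
    o,d=ray(im,uv); return o+d*(z-o[2])/d[2]
def tri(*obs):
    A=np.zeros((3,3));b=np.zeros(3)
    for im,uv in obs:
        o,d=ray(im,uv); d=d/np.linalg.norm(d); M=np.eye(3)-np.outer(d,d); A+=M;b+=M@o
    return np.linalg.solve(A,b)
E
python3 - <<'E'
from h import *
np.set_printoptions(precision=1,suppress=True)
for c in ['scene','side','wrist']:
    im=snap(c,c+'0.png'); print(c,ray(im,(320,200)))
    for t in ['shaker','plate','white_bottle','amber_bottle','blue_vial','white_vial','black_vial','tray','mat','cup']:
        print(t,[(np.round(r['point'],0).tolist(),round(r['p'],2)) for r in boxes_of(c,t)[:2]])
print(manip.grasp_offset,manip.get_obs())
a=[cv2.imread(f'pics/{c}0.png') for c in ['scene','side']]
E
```

```text
scene (array([-177. , -782.5, 1109. ]), array([ 0.5,  0.5, -0.7]))
shaker [([568.0, -45.0, 54.0], 0.64)]
plate [([663.0, -23.0, 125.0], 0.75)]
white_bottle [([557.0, 49.0, 152.0], 0.94), ([574.0, -51.0, 147.0], 0.16)]
amber_bottle [([571.0, -52.0, 149.0], 0.73)]
blue_vial []
white_vial []
black_vial [([567.0, -45.0, 58.0], 0.25)]
tray [([418.0, -309.0, 6.0], 0.9)]
mat [([461.0, 334.0, 1.0], 0.82)]
cup []
side (array([ 172.8, -872.1, 1012.7]), array([ 0.3,  0.6, -0.7]))
shaker [([596.0, -68.0, 52.0], 0.56)]
plate [([665.0, -1.0, 121.0], 0.68)]
white_bottle [([560.0, 47.0, 151.0], 0.85), ([424.0, -311.0, 6.0], 0.37)]
amber_bottle [([579.0, -56.0, 148.0], 0.73)]
blue_vial []
white_vial []
black_vial [([579.0, -57.0, 148.0], 0.39)]
tray [([421.0, -314.0, 7.0], 0.58)]
mat [([462.0, 332.0, 4.0], 0.62)]
cup [([433.0, 34.0, 16.0], 0.64), ([421.0, -313.0, 8.0], 0.29)]
wrist (array([623.7,  71. , 384.6]), array([-0. , -0.3, -1. ]))
shaker [([607.0, 54.0, 57.0], 0.65), ([647.0, 98.0, 116.0], 0.48)]
plate [([654.0, 64.0, 122.0], 0.63), ([647.0, 97.0, 113.0], 0.45)]
white_bottle [([578.0, 72.0, 216.0], 0.81)]
amber_bottle [([594.0, -12.0, 168.0], 0.74)]
blue_vial [([676.0, -36.0, 117.0], 0.7)]
white_vial [([669.0, 2.0, 110.0], 0.48)]
black_vial [([648.0, 100.0, 116.0], 0.74)]
tray []
mat []
cup [([436.0, 47.0, 8.0], 0.77)]
18.8 {'clock': 1.65, 'q': array([-0.1,  0.5,  1.3, -0. ,  1.3, -0.1]), 'joint_vel': array([-0., -0., -0., -0., -0.,  0.]), 'joint_torque': array([  0. , -87.9, -38.2,   0.1,   0. ,  -0. ]), 'ee_pos': array([625. ,  -0. , 185.9]), 'eef_rot': array([ 0.7,  0.7, -0. , -0. ]), 'contact_force': array([-0.4, -0.1,  0.5]), 'torque': array([ 0., -0., -0.]), 'grasp_force': 0.0, 'finger_gap': 91.34760418153712}
```

View pics/scene0.png

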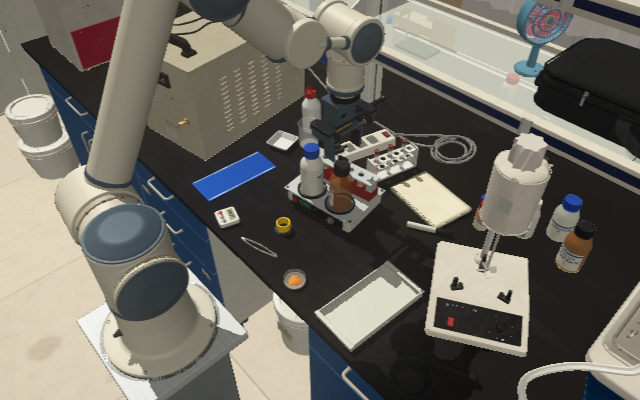

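View pics/side0.png

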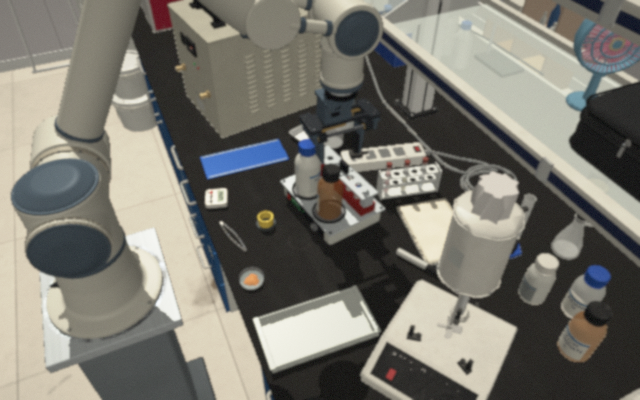

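View pics/wrist0.png

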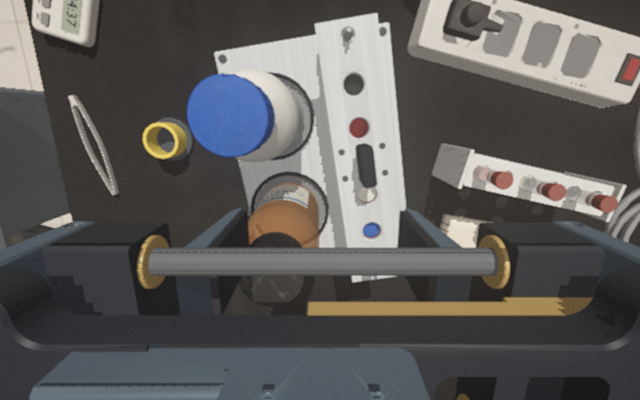

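The wrist view shows, from back left (+y) to right: pin (348,33), black cap (353,84), empty red pocket (358,127), grip (366,165), white cap (367,192) and blue cap (372,230). The blue bottle cap is at (230,115), and the amber bottle is half hidden behind the gripper near (277,268). The scene and side views show the tray on the robot's right, the mat on its left, and the cup between the base and the shaker.

```bash
python3 - <<'E'
from h import *
np.set_printoptions(precision=1,suppress=True)
w=get_image('wrist');s=get_image('scene');d=get_image('side')
print('K',w['intrinsics'],s['intrinsics'][0,0])
for n,uv,z in [('pinL',(348,33),135),('pinbase',(348,40),122),('black',(353,84),122),('red',(358,127),122),('blue',(372,230),122),('plate TL',(316,22),122),('plate TR',(378,14),122),('BL',(351,282),122),('shaker corner',(215,52),56),('wcap',(230,115),216),('cup',(165,139),30)]: print(n,atz(w,uv,z))
for n,a,b in [('wcap',(312,148),(306,147)),('acap',(342,161),(331,172)),('cup',(284,222),(265,215))]:
    print(n,tri((s,a),(d,b)))
for c,L in [(s,[(375,264),(424,290),(328,347),(316,311)]),(d,[(361,290),(380,325),(267,367),(254,323)])]: print('tray',[atz(c,p,20) for p in L])
for c,L in [(s,[(263,153),(275,167),(207,199),(193,184)]),(d,[(284,140),(288,156),(208,176),(201,157)])]: print('mat',[atz(c,p,3) for p in L])
E
python3 - <<'E'
import cv2,numpy as np
a=cv2.imread('pics/scene0.png'); b=cv2.imread('pics/side0.png')
A=cv2.resize(a[120:360,180:440],(520,480),interpolation=3)
cv2.imwrite('pics/c1.png',A)
E
```

```text
K [[297.4   0.  323. ]
 [  0.  297.4 194.3]
 [  0.    0.    1. ]] 511.5526491505041
pinL [642.6 134.3 135. ]
pinbase [643.7 132.5 122. ]
black [648.6  99.1 122. ]
red [653.8  64.2 122. ]
blue [669.8 -30.3 122. ]
plate TL [618.  145.5 122. ]
plate TR [667.  151.2 122. ]
BL [651.3 -84.8 122. ]
shaker corner [513.8 136.7  56. ]
wcap [572.7  73.  216. ]
cup [438.   47.8  30. ]
wcap [565.2  62.8 214.4]
acap [591.1 -32.6 203.8]
cup [432.1  40.7  33.6]
tray [array([ 518.8, -238.6,   20. ]), array([ 549.2, -381.9,   20. ]), array([ 256.3, -332.9,   20. ]), array([ 302. , -240.6,   20. ])]
tray [array([ 561.7, -270.2,   20. ]), array([ 556.3, -371.7,   20. ]), array([ 288.9, -363.9,   20. ]), array([ 298.5, -252.3,   20. ])]
mat [array([602. , 360.6,   3. ]), array([585.7, 274.9,   3. ]), array([333.8, 299.6,   3. ]), array([339.3, 388.9,   3. ])]
mat [array([615.5, 369.2,   3. ]), array([596.8, 287.2,   3. ]), array([339.7, 297.9,   3. ]), array([343.6, 395.2,   3. ])]
```

View pics/c1.png

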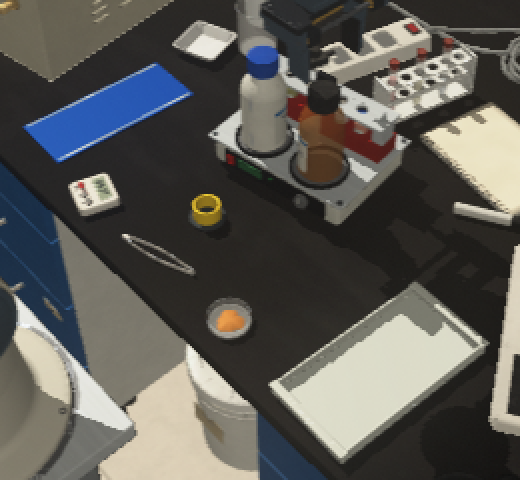

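{"method": "drive_tool", "body": {"targets": "1 0 0 -40 0;1 -25 -10 -30 0;1 -30 -15 -30 0;1 -30 -15 -20 0;1 -15 -10 0 0;1 0 0 0 0;1 0 0 0 0"}}

```text
clock: 2.5
ee_pos: [574.8, -99.7, 305.2]
eef_rot: [0.707, 0.707, -0.0, -0.001]
contact_force: [0.1, -0.1, -1.1]
finger_gap: 91.3
grasp_force: 0.0
```

```bash
python3 - <<'E'
from h import *
np.set_printoptions(precision=1,suppress=True)
im=snap('wrist','w1.png'); print(im.keys(),ray(im,(320,200))[0],manip.get_obs()['ee_pos'])
for t in ['white_bottle','amber_bottle','cup','plate']: print(t,[(np.round(r['point'],0).tolist(),round(r['p'],2)) for r in boxes_of('wrist',t)[:2]])
for n,P in [('w',(570,72,216)),('a',(587,-30,206)),('blue',(670,-30,122)),('black',(648.6,99,122)),('cup',(438,47.8,30))]: print(n,proj(im,P))
E
```

```text
dict_keys(['color', 'intrinsics', 'world_to_cam']) [573.7 -28.8 503.8] [574.9 -99.3 305. ]
white_bottle [([574.0, 52.0, 175.0], 0.94), ([587.0, -33.0, 207.0], 0.64)]
amber_bottle [([588.0, -32.0, 207.0], 0.59)]
cup [([436.0, 43.0, 3.0], 0.57)]
plate [([658.0, 17.0, 121.0], 0.59)]
w [[319.1  -2.7]]
a [[337.1 120.2]]
blue [[400.7 119.9]]
black [[389.2   3.2]]
cup [[231.8  65.6]]
```

View pics/w1.png

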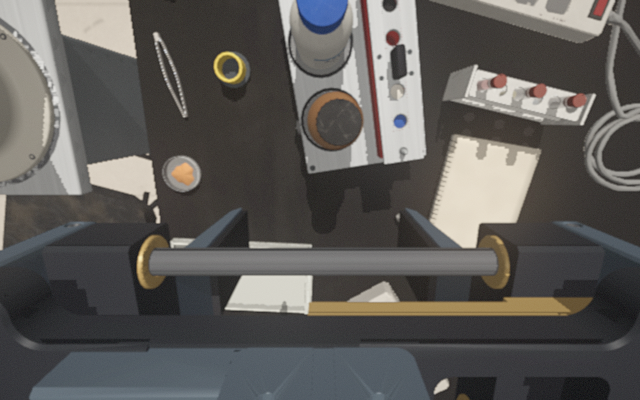

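The amber cap is centred at (337,120), the blue vial at (400,121) and the cup rim at (230,67). All three agree with the positions I predicted from the first view. Next I look at the tray.

{"method": "drive_tool", "body": {"targets": "1 -30 -15 0 0;1 -40 -20 0 0;1 -40 -20 0 0;1 -40 -20 0 0;1 -40 -20 0 0;1 -40 -20 0 0;1 -40 -20 0 0;1 -30 -15 0 0"}}

```text
clock: 3.55
ee_pos: [424.0, -401.9, 305.6]
eef_rot: [0.707, 0.707, -0.0, -0.0]
contact_force: [0.3, 0.4, 1.1]
finger_gap: 91.4
grasp_force: 0.0
```

{"method": "drive_tool", "body": {"targets": "1 -20 -5 0 0;1 0 0 0 0;1 0 0 0 0"}}

```text
clock: 3.85
ee_pos: [420.5, -419.5, 305.5]
eef_rot: [0.707, 0.707, 0.0, -0.0]
contact_force: [0.4, -0.3, 0.1]
finger_gap: 91.3
grasp_force: 0.0
```

```bash
python3 - <<'E'
from h import *
np.set_printoptions(precision=1,suppress=True)
im=snap('wrist','w2.png'); print(ray(im,(320,200))[0],manip.get_obs()['ee_pos'],manip.get_obs()['q'])
print([(np.round(r['point'],0).tolist(),round(r['p'],2)) for r in boxes_of('wrist','tray')[:2]])
E
```

```text
[ 419.3 -348.6  504.3] [ 420.7 -419.   305.7] [-0.9  0.4  1.2  0.   1.5 -0.9]
[([423.0, -310.0, 2.0], 0.57)]
```

View pics/w2.png

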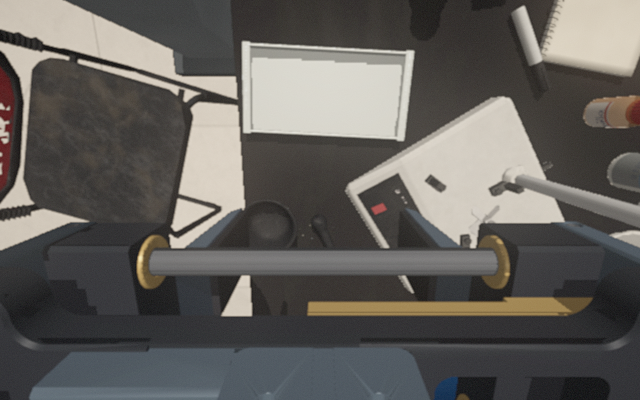

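The tray rim corners are at (243,41), (413,51), (406,140) and (244,134).

```bash
python3 - <<'E'
from h import *
np.set_printoptions(precision=1,suppress=True)
im=get_image('wrist')
P=np.array([atz(im,p,20) for p in [(243,41),(413,51),(406,140),(244,134)]]);print(P,P.mean(0))
F=[atz(im,p,4) for p in [(252,50),(404,57),(397,133),(253,127)]];print(np.array(F),np.mean(F,0))
E
```

```text
[[ 300.1 -235.9   20. ]
 [ 553.9 -249.1   20. ]
 [ 552.7 -380.5   20. ]
 [ 293.  -371.6   20. ]] [ 424.9 -309.3   20. ]
[[ 309.3 -244.9    4. ]
 [ 545.  -254.4    4. ]
 [ 541.4 -370.3    4. ]
 [ 304.4 -361.1    4. ]] [ 425.  -307.7    4. ]
```

{"method": "drive_tool", "body": {"targets": "1 30 15 0 0;1 45 20 0 0;1 45 20 0 0;1 45 20 0 0;1 45 20 0 0;1 45 20 0 0;1 45 20 0 0;1 40 20 0 0"}}

```text
clock: 4.8
ee_pos: [575.4, -76.5, 306.3]
eef_rot: [0.706, 0.708, 0.0, 0.0]
contact_force: [-0.2, -0.7, -0.6]
finger_gap: 91.1
grasp_force: 0.0
```

{"method": "drive_tool", "body": {"targets": "1 30 10 0 0;1 20 5 0 0;1 0 0 0 0;1 0 0 0 0"}}

```text
clock: 5.2
ee_pos: [589.8, -29.2, 306.0]
eef_rot: [0.706, 0.708, -0.0, 0.0]
contact_force: [0.1, 0.0, -0.2]
finger_gap: 91.1
grasp_force: 0.0
```

```bash
python3 - <<'E'
from h import *
np.set_printoptions(precision=1,suppress=True)
im=get_image('wrist'); print(manip.get_obs()['ee_pos'])
c=im['color'].astype(int); m=((c[:,:,2]>c[:,:,0]+60)&(c[:,:,2]>90)).astype(np.uint8)
n,l,s,ce=cv2.connectedComponentsWithStats(m)
for i in range(1,n):
    if s[i,4]>60: print(s[i],ce[i],atz(im,ce[i],216),atz(im,ce[i],122))
for t in ['white_bottle','amber_bottle']: print(t,[(np.round(r['point'],0).tolist(),round(r['p'],2)) for r in boxes_of('wrist',t)[:2]])
E
```

```text
[589.8 -29.9 306. ]
[ 281   59   48   51 1881] [304.6  84.2] [571.4  72.4 216. ] [565.8  82.4 122. ]
[379 172  11  10  83] [384.  176.5] [648.7 -13.2 216. ] [668.3 -31.2 122. ]
white_bottle [([575.0, 67.0, 212.0], 0.73)]
amber_bottle [([589.0, -21.0, 205.0], 0.96)]
```

{"method": "drive_tool", "body": {"targets": "1 -1 -2 30 0;1 0 0 40 0;1 0 0 35 0;1 0 0 12 0;1 0 0 0 0;1 0 0 0 0"}}

```text
clock: 5.95
ee_pos: [588.9, -31.5, 190.4]
eef_rot: [0.707, 0.707, 0.001, 0.001]
contact_force: [0.5, 0.7, 0.4]
finger_gap: 91.5
grasp_force: 0.0
```

{"method": "drive_tool", "body": {"targets": "-1 0 0 0 0;-1 0 0 0 0;-1 0 0 0 0;-1 0 0 0 0;-1 0 0 0 0;-1 0 0 0 0;-1 0 0 0 0;-1 0 0 0 0", "squeeze": 35}}

```text
clock: 6.75
ee_pos: [588.0, -31.0, 188.9]
eef_rot: [0.707, 0.707, -0.0, -0.0]
contact_force: [0.0, -0.9, 0.2]
finger_gap: 30.0
grasp_force: 0.0
```

```bash
python3 - <<'E'
from h import *
np.set_printoptions(precision=1,suppress=True)
print(manip.get_obs())
a=snap('wrist','a.png')['color'];s=get_image('scene')['color'];d=get_image('side')['color']
f=lambda x:cv2.resize(x[110:230,250:410],(400,300),interpolation=3)
o=np.hstack([f(s),f(d)]); o=np.vstack([o,cv2.resize(a[100:260,150:470],(800,300))])
cv2.imwrite('pics/c2.png',o[:,:,::-1])
E
```

```text
{'clock': 6.75, 'q': array([-0.2,  0.4,  1.4,  0. ,  1.3, -0.2]), 'joint_vel': array([-0.,  0.,  0., -0.,  0., -0.]), 'joint_torque': array([  0. , -82. , -37.4,   0.1,   0.1,  -0. ]), 'ee_pos': array([588. , -31. , 188.9]), 'eef_rot': array([ 0.7,  0.7, -0. , -0. ]), 'contact_force': array([ 0. , -0.9,  0.2]), 'torque': array([ 0.1,  0.1, -0. ]), 'grasp_force': 0.0, 'finger_gap': 29.997795398095587}
```

View pics/c2.png

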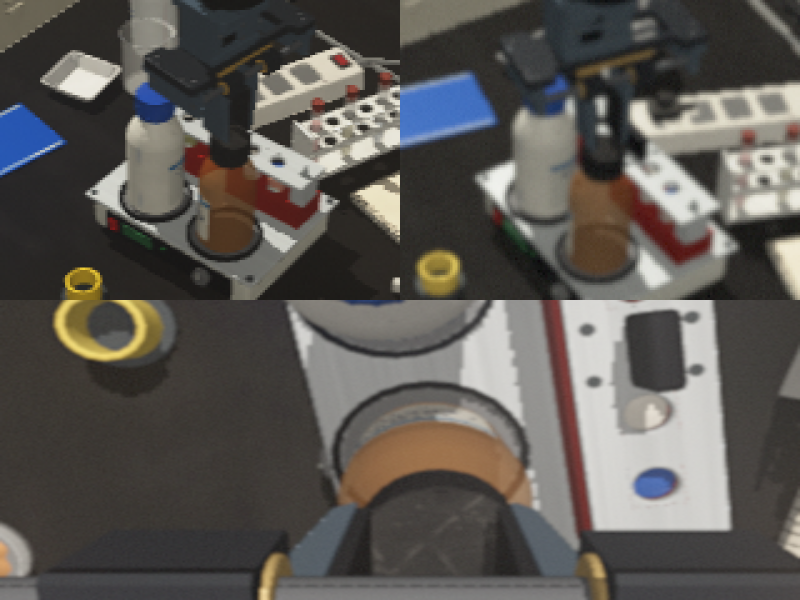

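```bash
python3 - <<'E'
from h import *
np.set_printoptions(precision=1,suppress=True)
s=get_image('scene');d=get_image('side')
for z in (216,206,189,186,170,160): print(z,(proj(s,(588,-31,z))-[250,110])*2.5,(proj(d,(588,-31,z))-[250,110])*2.5+[400,0])
f=lambda x:cv2.resize(x[125:215,295:395],(400,360),interpolation=3)
o=np.hstack([f(s['color']),f(d['color'])])
cv2.imwrite('pics/c3.png',o[:,:,::-1])
for im,P in [(s,(588,-31,189)),(d,(588,-31,189)),(s,(588,-31,206)),(d,(588,-31,206)),(s,(572,72,216)),(d,(572,72,216))]: print((proj(im,P)-[295,125])*4)
E
```

```text
216 [[228.5 126.7]] [[599.6 137.3]]
206 [[228.2 133.7]] [[599.4 145. ]]
189 [[227.8 145.6]] [[599.1 158. ]]
186 [[227.8 147.6]] [[599.  160.3]]
170 [[227.4 158.5]] [[598.7 172.3]]
160 [[227.2 165.3]] [[598.5 179.7]]
[[184.5 172.9]]
[[138.5 192.8]]
[[185.2 154. ]]
[[139.1 172. ]]
[[66.9 83.8]]
[[48.4 71.3]]
```

View pics/c3.png

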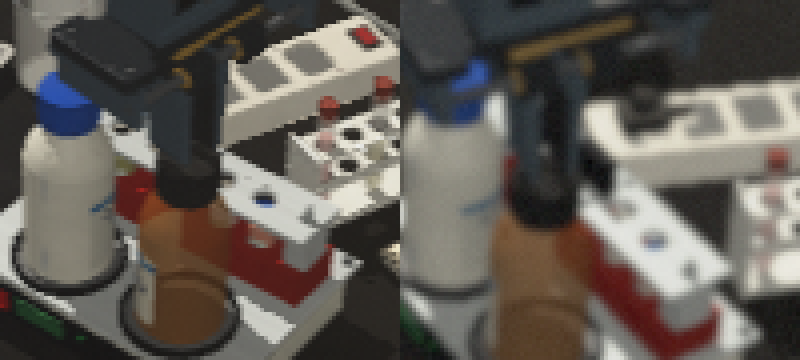

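The crops show the fingertips ending at about the cap's top (side crop row 172, z≈206). That is about 17 mm above the reported TCP, so the grip closed on air. I'll reopen, go lower and watch the force.

{"method": "drive_tool", "body": {"targets": "1 0 0 0 0;1 0 0 0 0;1 0 0 0 0;1 0 0 0 0;1 0 0 0 0;1 0 0 0 0;1 0 0 0 0"}}

```text
clock: 7.7
ee_pos: [588.0, -31.0, 188.9]
eef_rot: [0.707, 0.707, 0.0, 0.0]
contact_force: [0.3, -0.0, 0.2]
finger_gap: 63.2
grasp_force: 0.0
```

{"method": "drive_tool", "body": {"targets": "1 0 0 4 0;1 0 0 4 0;1 0 0 4 0;1 0 0 4 0;1 0 0 0 0"}}

```text
clock: 8.2
ee_pos: [587.6, -30.9, 172.2]
eef_rot: [0.707, 0.707, -0.0, -0.0]
contact_force: [-0.9, 0.6, 0.3]
finger_gap: 91.3
grasp_force: 0.0
```

{"method": "drive_tool", "body": {"targets": "-1 0 0 0 0;-1 0 0 0 0;-1 0 0 0 0;-1 0 0 0 0;-1 0 0 0 0;-1 0 0 0 0;-1 0 0 0 0", "squeeze": 35}}

```text
clock: 8.9
ee_pos: [588.0, -31.0, 173.0]
eef_rot: [0.707, 0.707, -0.0, 0.0]
contact_force: [0.1, -0.2, 0.9]
finger_gap: 44.4
grasp_force: 35.0
```

{"method": "drive_tool", "body": {"targets": "-1 0 0 -10 0;-1 0 0 -20 0;-1 0 0 -20 0;-1 -10 -8 -10 0;-1 -20 -15 0 0;-1 -25 -20 0 0;-1 -25 -20 0 0;-1 -25 -20 0 0"}}

```text
clock: 9.7
ee_pos: [503.3, -137.1, 232.9]
eef_rot: [0.707, 0.707, -0.0, -0.0]
contact_force: [-0.2, 0.1, -3.1]
finger_gap: 44.2
grasp_force: 35.0
```

{"method": "drive_tool", "body": {"targets": "-1 -25 -20 0 0;-1 -25 -20 0 0;-1 -25 -20 0 0;-1 -25 -20 0 0;-1 -25 -18 0 0;-1 -25 -17 0 0;-1 -15 -10 0 0;-1 -5 -5 0 0"}}

```text
clock: 10.5
ee_pos: [373.4, -307.3, 232.9]
eef_rot: [0.708, 0.706, -0.0, -0.0]
contact_force: [0.2, -1.1, -3.3]
finger_gap: 44.0
grasp_force: 35.0
```

{"method": "drive_tool", "body": {"targets": "-1 0 0 0 0;-1 0 0 0 0"}}

```text
clock: 10.7
ee_pos: [375.0, -305.4, 232.9]
eef_rot: [0.707, 0.707, 0.0, -0.0]
contact_force: [-0.5, -1.1, -3.3]
finger_gap: 44.7
grasp_force: 35.0
```

```bash
python3 - <<'E'
from h import *
s=get_image('scene');d=get_image('side')
o=np.hstack([cv2.resize(s['color'][170:370,260:460],(400,400)),cv2.resize(d['color'][170:370,200:400],(400,400))])
cv2.imwrite('pics/c4.png',o[:,:,::-1])
E
```

```text
(no output)
```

View pics/c4.png

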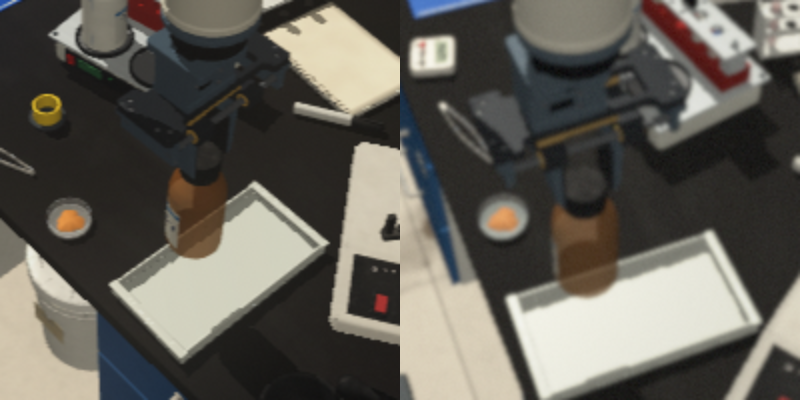

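The amber bottle hangs upright from the grip over the near end of the tray. Lowering it now.

{"method": "drive_tool", "body": {"targets": "-1 0 0 25 0;-1 0 0 30 0;-1 0 0 30 0;-1 0 0 18 0;-1 0 0 5 0;-1 0 0 1 0;-1 0 0 0 0;-1 0 0 0 0"}}

```text
clock: 11.6
ee_pos: [375.6, -306.4, 124.9]
eef_rot: [0.707, 0.707, -0.0, 0.001]
contact_force: [0.9, 0.2, -3.9]
finger_gap: 44.2
grasp_force: 35.0
```

{"method": "drive_tool", "body": {"targets": "-1 0 0 1 0;-1 0 0 1 0;-1 0 0 0 0"}}

```text
clock: 11.9
ee_pos: [375.0, -306.0, 122.0]
eef_rot: [0.707, 0.707, 0.0, 0.0]
contact_force: [-0.8, 0.4, -2.6]
finger_gap: 44.3
grasp_force: 35.0
```

{"method": "drive_tool", "body": {"targets": "-1 0 0 1 0;-1 0 0 0.5 0;-1 0 0 0 0;-1 0 0 0 0"}}

```text
clock: 12.3
ee_pos: [375.3, -306.4, 120.9]
eef_rot: [0.707, 0.707, -0.0, 0.001]
contact_force: [-0.6, 0.4, 6.2]
finger_gap: 44.3
grasp_force: 35.0
```

{"method": "drive_tool", "body": {"targets": "1 0 0 0 0;1 0 0 0 0;1 0 0 0 0;1 0 0 0 0;1 0 0 0 0;1 0 0 0 0;1 0 0 -10 0;1 0 0 -30 0"}}

```text
clock: 13.1
ee_pos: [374.0, -304.9, 159.6]
eef_rot: [0.707, 0.707, 0.0, -0.002]
contact_force: [0.1, -0.6, 0.4]
finger_gap: 91.2
grasp_force: 0.0
```

{"method": "drive_tool", "body": {"targets": "1 0 0 -40 0;1 0 0 -40 0;1 0 0 -40 0;1 20 10 0 0;1 40 20 0 0;1 45 25 0 0;1 45 25 0 0;1 45 25 0 0"}}

```text
clock: 13.9
ee_pos: [478.4, -113.0, 281.4]
eef_rot: [0.707, 0.707, 0.0, 0.0]
contact_force: [0.8, -1.1, 0.2]
finger_gap: 91.4
grasp_force: 0.0
```

{"method": "drive_tool", "body": {"targets": "1 45 25 0 0;1 45 25 0 0;1 45 20 0 0;1 33 15 0 0;1 15 7 0 0;1 0 0 0 0;1 0 0 0 0"}}

```text
clock: 14.6
ee_pos: [568.0, 64.9, 280.7]
eef_rot: [0.707, 0.707, -0.0, 0.0]
contact_force: [0.1, 0.4, -0.3]
finger_gap: 91.1
grasp_force: 0.0
```

```bash
python3 - <<'E'
from h import *
np.set_printoptions(precision=1,suppress=True)
print(manip.get_obs()['ee_pos'])
for c in ['scene','side']:
  im=get_image(c)
  print([(np.round(r['point'],0).tolist(),round(r['p'],2)) for r in boxes_of(c,'amber_bottle')[:2]],[(np.round(r['point'],0).tolist(),round(r['p'],2)) for r in boxes_of(c,'white_bottle')[:2]])
E
```

```text
[568.   64.9 280.7]
[([361.0, -326.0, 103.0], 0.58)] [([557.0, 49.0, 149.0], 0.86)]
[([373.0, -330.0, 104.0], 0.56)] [([561.0, 51.0, 151.0], 0.85)]
```

{"method": "drive_tool", "body": {"targets": "1 7 4 0 0;1 0 0 20 0;1 0 0 35 0;1 0 0 30 0;1 0 0 13 0;1 0 0 0 0;1 0 0 0 0"}}

```text
clock: 15.6
ee_pos: [572.8, 72.7, 182.9]
eef_rot: [0.707, 0.707, 0.0, 0.0]
contact_force: [0.0, 0.2, 0.4]
finger_gap: 90.8
grasp_force: 0.0
```

{"method": "drive_tool", "body": {"targets": "-1 0 0 0 0;-1 0 0 0 0;-1 0 0 0 0;-1 0 0 0 0;-1 0 0 0 0;-1 0 0 0 0;-1 0 0 0 0;-1 0 0 0 0", "squeeze": 40}}

```text
clock: 16.4
ee_pos: [572.4, 72.5, 182.5]
eef_rot: [0.707, 0.707, 0.0, 0.0]
contact_force: [-0.2, 0.7, 1.9]
finger_gap: 44.0
grasp_force: 40.0
```

{"method": "drive_tool", "body": {"targets": "-1 0 0 -10 0;-1 0 0 -20 0;-1 0 0 -20 0;-1 -10 0 -10 0;-1 -20 -5 0 0;-1 -30 -8 0 0;-1 -30 -8 0 0;-1 -30 -8 0 0"}}

```text
clock: 17.2
ee_pos: [542.6, -49.1, 242.3]
eef_rot: [0.707, 0.707, -0.0, -0.0]
contact_force: [0.2, -0.0, -4.4]
finger_gap: 44.0
grasp_force: 40.0
```

{"method": "drive_tool", "body": {"targets": "-1 -30 -8 0 0;-1 -30 -8 0 0;-1 -30 -8 0 0;-1 -30 -8 0 0;-1 -30 -8 0 0;-1 -30 -8 0 0;-1 -30 -8 0 0;-1 -25 -6 0 0"}}

```text
clock: 18.0
ee_pos: [480.2, -284.5, 242.3]
eef_rot: [0.707, 0.707, -0.0, -0.0]
contact_force: [0.6, -0.2, -4.7]
finger_gap: 44.0
grasp_force: 40.0
```

{"method": "drive_tool", "body": {"targets": "-1 -20 -4 0 0;-1 -8 -2 0 0;-1 0 0 0 0;-1 0 0 0 0"}}

```text
clock: 18.4
ee_pos: [475.3, -309.8, 242.3]
eef_rot: [0.707, 0.707, 0.0, -0.0]
contact_force: [0.3, 0.1, -4.5]
finger_gap: 44.3
grasp_force: 40.0
```

{"method": "drive_tool", "body": {"targets": "-1 0 0 25 0;-1 0 0 30 0;-1 0 0 30 0;-1 0 0 18 0;-1 0 0 6 0;-1 0 0 1 0;-1 0 0 0 0;-1 0 0 0 0"}}

```text
clock: 19.2
ee_pos: [476.1, -310.7, 133.6]
eef_rot: [0.707, 0.707, 0.0, 0.001]
contact_force: [-0.6, -0.8, -3.8]
finger_gap: 44.2
grasp_force: 40.0
```

{"method": "drive_tool", "body": {"targets": "-1 0 0 1 0;-1 0 0 0.5 0;-1 0 0 0 0;-1 0 0 0 0"}}

```text
clock: 19.6
ee_pos: [475.4, -310.5, 131.0]
eef_rot: [0.707, 0.707, 0.0, 0.0]
contact_force: [-0.8, 0.3, -5.3]
finger_gap: 44.1
grasp_force: 40.0
```

{"method": "drive_tool", "body": {"targets": "-1 0 0 1 0;-1 0 0 0.5 0;-1 0 0 0 0;-1 0 0 0 0"}}

```text
clock: 20.0
ee_pos: [476.0, -310.9, 130.4]
eef_rot: [0.707, 0.707, 0.0, 0.001]
contact_force: [-1.3, 1.6, 9.1]
finger_gap: 44.2
grasp_force: 40.1
```

{"method": "drive_tool", "body": {"targets": "0.5 0 0 0 0;0.5 0 0 0 0;0.5 0 0 0 0;0.5 0 0 0 0;0.5 0 0 0 0;0.5 0 0 -10 0;0.5 0 0 -30 0;0.5 0 0 -40 0"}}

```text
clock: 20.8
ee_pos: [474.6, -309.8, 209.7]
eef_rot: [0.707, 0.707, -0.0, -0.002]
contact_force: [-0.1, 0.5, 0.7]
finger_gap: 68.3
grasp_force: 0.0
```

{"method": "drive_tool", "body": {"targets": "0.5 0 0 -40 0;0.5 0 0 -20 0;0.5 25 15 0 0;0.5 40 25 0 0;0.5 40 25 0 0;0.5 40 25 0 0;0.5 40 30 0 0;0.5 40 30 0 0"}}

```text
clock: 21.6
ee_pos: [626.2, -83.6, 270.5]
eef_rot: [0.707, 0.707, 0.0, 0.0]
contact_force: [0.1, -1.0, 0.1]
finger_gap: 68.3
grasp_force: 0.0
```

{"method": "drive_tool", "body": {"targets": "0.5 25 25 0 0;0.5 0 0 0 0;0.5 0 0 0 0"}}

```text
clock: 21.9
ee_pos: [650.5, -59.9, 269.7]
eef_rot: [0.707, 0.708, -0.0, 0.0]
contact_force: [-0.8, 0.8, -0.2]
finger_gap: 68.7
grasp_force: 0.0
```

```bash
python3 - <<'E'
from h import *
np.set_printoptions(precision=1,suppress=True)
o=manip.get_obs();print(o['ee_pos'],o['eef_rot'])
im=snap('wrist','w3.png')
cv2.imwrite('pics/c5.png',cv2.resize(im['color'][:240,240:480],(720,720//1*240//240),interpolation=3)[:600,:,::-1])
for c in ['scene','side']:
  get_image(c)
  for t in ['amber_bottle','white_bottle']: print([(np.round(r['point'],0).tolist(),round(r['p'],2)) for r in boxes_of(c,t)[:2]])
E
```

```text
[650.5 -59.9 269.7] [ 0.7  0.7 -0.   0. ]
[([359.0, -326.0, 102.0], 0.78)]
[([457.0, -326.0, 110.0], 0.82)]
[([370.0, -330.0, 107.0], 0.86)]
[]
```

View pics/c5.png

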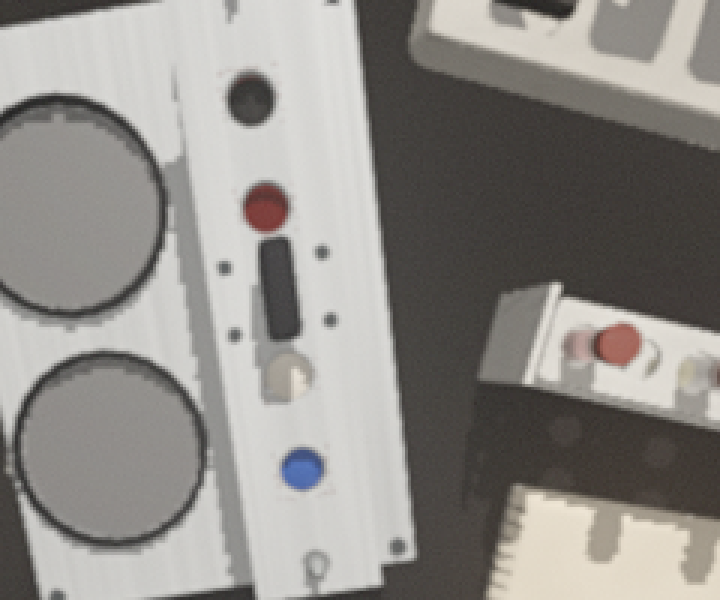

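This view shows the holes (×3 crop): black (251,98), empty (266,208), white (289,377) and blue (302,469), with the grip between four screws centred at (278,294). The well centres are at about (66,205) and (110,450).

```bash
python3 - <<'E'
from h import *
np.set_printoptions(precision=1,suppress=True)
im=get_image('wrist')
H=np.array([atz(im,p,122)[:2] for p in [(323.7,32.7),(328.7,69.3),(336.3,125.7),(340.7,156.3)]])
print(H, 'screws',atz(im,(332.8,97.9),122))
n=np.array([66,30,-30,-66.]);A=np.c_[n,np.ones(4)];s=np.linalg.lstsq(A,H,rcond=None);print(s[0],np.degrees(np.arctan2(-s[0][0,0],s[0][0,1])))
print('wells',atz(im,(262,68.3),60),atz(im,(276.7,150),60),'pin',atz(im,(240+316/3,555/3),135))
E
```

```text
[[649.6  97.9]
 [655.   61.9]
 [663.9   2.2]
 [669.4 -32.5]] screws [659.7  32.3 122. ]
[[ -0.1   1. ]
 [659.5  32.3]] 8.6087631086341
wells [570.8  72.4  60. ] [585.6 -31.5  60. ] pin [674.4 -63.9 135. ]
```

{"method": "drive_tool", "body": {"targets": "-0.2 30 3 0 0;-0.2 40 3 20 0;-0.2 20 3 20 0;-0.2 2.5 0 20 -4.5;-0.2 0 0 20 -4.5;-0.2 0 0 20 0;-0.2 0 0 10 0;-0.2 0 0 0 0"}}

```text
clock: 23.1
ee_pos: [658.6, 31.9, 158.2]
eef_rot: [0.65, 0.76, -0.001, -0.001]
contact_force: [0.1, -0.8, 0.1]
finger_gap: 36.7
grasp_force: 0.0
```

{"method": "drive_tool", "body": {"targets": "-0.2 0 0 0 0"}}

```text
clock: 23.2
ee_pos: [659.8, 31.9, 160.2]
eef_rot: [0.65, 0.76, 0.0, 0.0]
contact_force: [-0.8, -0.8, 0.3]
finger_gap: 36.3
grasp_force: 0.0
```

```bash
python3 - <<'E'
from h import *
np.set_printoptions(precision=2,suppress=True)
o=manip.get_obs();print(o['ee_pos'],o['eef_rot'])
d=get_image('side');s=get_image('scene')
P=o['ee_pos']; print((proj(s,[P,P+[0,0,17]])-[300,110])*4,(proj(d,[P,P+[0,0,17]])-[300,110])*4+[400,0])
o=np.hstack([cv2.resize(s['color'][110:210,300:400],(400,400),interpolation=3),cv2.resize(d['color'][110:210,300:400],(400,400),interpolation=3)])
cv2.imwrite('pics/c6.png',o[:,:,::-1])
E
```

```text
[659.78  31.87 160.18] [0.65 0.76 0.   0.  ]
[[173.79 178.22]
 [174.45 160.02]] [[575.33 198.93]
 [576.37 178.93]]
```

View pics/c6.png

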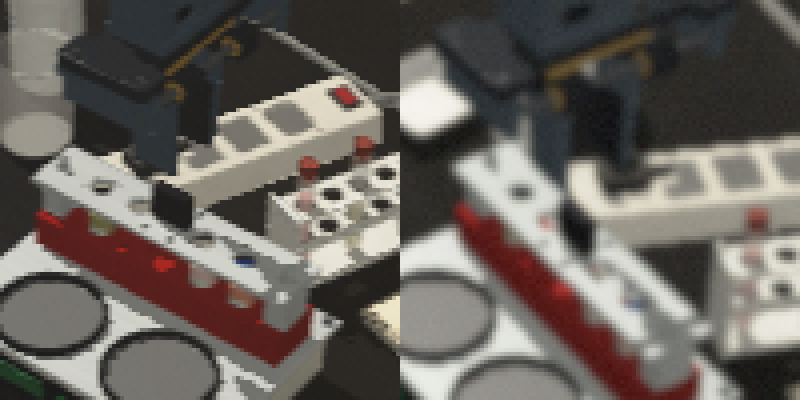

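The midpoint of the fingertips projects about 17 mm above the reported TCP here as well (scene crop ≈(182,159)). I'll lower to TCP z 110 and then grip.

{"method": "drive_tool", "body": {"targets": "-0.2 1 0 20 0;-0.2 0 0 15 0;-0.2 0 0 8 0;-0.2 0 0 4 0;-0.2 0 0 3 0;-0.2 0 0 0 0;-0.2 0 0 0 0"}}

```text
clock: 24.0
ee_pos: [659.6, 33.0, 110.0]
eef_rot: [0.649, 0.76, 0.0, 0.0]
contact_force: [0.0, -0.4, 0.2]
finger_gap: 36.3
grasp_force: 0.0
```

{"method": "drive_tool", "body": {"targets": "-1 0 0 0 0;-1 0 0 0 0;-1 0 0 0 0;-1 0 0 0 0;-1 0 0 0 0;-1 0 0 0 0", "squeeze": 30}}

```text
clock: 24.6
ee_pos: [659.4, 33.0, 109.5]
eef_rot: [0.649, 0.76, 0.0, 0.0]
contact_force: [1.0, -0.2, -0.1]
finger_gap: 12.0
grasp_force: 30.0
```

{"method": "drive_tool", "body": {"targets": "-1 0 0 -3 0;-1 0 0 -5 0;-1 0 0 -8 0;-1 0 0 -10 0;-1 0 0 -14 0;-1 0 0 -20 0;-1 0 0 -20 0;-1 0 0 0 0"}}

```text
clock: 25.4
ee_pos: [661.0, 33.0, 193.2]
eef_rot: [0.649, 0.76, 0.002, 0.002]
contact_force: [1.1, 0.4, -2.2]
finger_gap: 12.0
grasp_force: 29.9
```

```bash
python3 - <<'E'
from h import *
np.set_printoptions(precision=2,suppress=True)
o=manip.get_obs();print(o['ee_pos'],o['eef_rot'],o['q'],o['contact_force'])
s=get_image('scene');d=get_image('side')
for p in [(150,110),(205,157),(300,120),(310,150)]: print(atz(s,p,0))
o=np.hstack([cv2.resize(s['color'][60:260,180:400],(440,400),interpolation=3),cv2.resize(d['color'][60:260,220:400],(360,400),interpolation=3)])
cv2.imwrite('pics/c7.png',o[:,:,::-1])
E
```

```text
[661.    32.99 193.24] [0.65 0.76 0.   0.  ] [-0.04  0.54  1.24  0.    1.36 -0.2 ] [ 1.13  0.38 -2.18]
[447.75 864.83   0.  ]
[445.25 481.62   0.  ]
[825.   423.94   0.  ]
[733.7  265.87   0.  ]
```

View pics/c7.png

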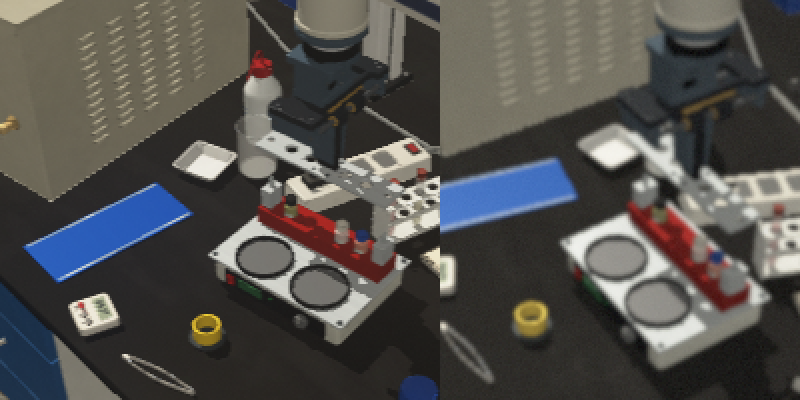

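The plate is clear and level in the grip. The vials, cup and mat are all visible and the way to the mat is free.

{"method": "drive_tool", "body": {"targets": "-1 10 -15 0 0;-1 20 -25 0 0;-1 20 -25 0 0;-1 20 -25 0 0;-1 15 -19 0 0;-1 0 0 0 -4.5;-1 0 0 0 -8;-1 0 0 0 -8"}}

```text
clock: 26.3
ee_pos: [537.5, 100.0, 188.6]
eef_rot: [0.501, 0.865, -0.0, -0.001]
contact_force: [-0.7, 0.7, -1.9]
finger_gap: 11.9
grasp_force: 29.9
```

{"method": "drive_tool", "body": {"targets": "-1 0 0 0 -8;-1 0 0 0 -8;-1 0 0 0 -8;-1 0 0 0 -8;-1 0 0 0 -8;-1 0 0 0 -8;-1 0 0 0 -6.5;-1 0 0 0 0"}}

```text
clock: 27.1
ee_pos: [537.7, 99.9, 188.5]
eef_rot: [0.051, 0.999, -0.0, -0.001]
contact_force: [-0.9, 0.1, -1.8]
finger_gap: 12.1
grasp_force: 29.9
```

{"method": "drive_tool", "body": {"targets": "-1 10 20 0 0;-1 10 25 0 0;-1 10 25 0 0;-1 12 25 0 0;-1 12 25 0 0;-1 12 25 0 0;-1 12 25 0 0;-1 12 25 0 0"}}

```text
clock: 27.9
ee_pos: [468.3, 304.1, 188.9]
eef_rot: [0.054, 0.999, -0.0, -0.0]
contact_force: [0.4, -1.2, -1.9]
finger_gap: 11.8
grasp_force: 29.9
```

{"method": "drive_tool", "body": {"targets": "-1 10 20 0 0;-1 0 8 0 0;-1 0 0 0 0;-1 0 0 0 0"}}

```text
clock: 28.3
ee_pos: [462.4, 331.4, 189.1]
eef_rot: [0.053, 0.999, -0.0, -0.0]
contact_force: [-0.0, 0.6, -1.7]
finger_gap: 12.0
grasp_force: 29.9
```

```bash
python3 - <<'E'
from h import *
np.set_printoptions(precision=2,suppress=True)
o=manip.get_obs();print(o['ee_pos'],o['eef_rot'],o['q'],o['contact_force'])
im=get_image('wrist');s=get_image('scene')
o=np.hstack([cv2.resize(im['color'],(480,300)),cv2.resize(s['color'][100:225,170:295],(300,300),interpolation=3)])
cv2.imwrite('pics/c8.png',o[:,:,::-1])
print([(np.round(r['point'],0).tolist(),round(r['p'],2)) for r in boxes_of('wrist','mat')[:2]])
E
```

```text
[462.37 331.42 189.07] [ 0.05  1.   -0.   -0.  ] [ 0.52  0.41  1.48 -0.    1.25 -0.95] [-0.04  0.62 -1.68]
[([437.0, 345.0, 3.0], 0.91)]
```

View pics/c8.png

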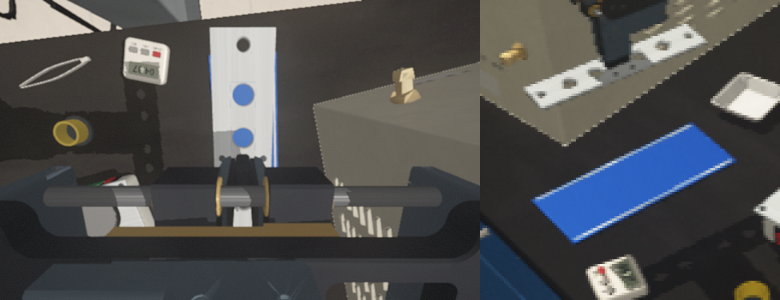

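{"method": "drive_tool", "body": {"targets": "-1 0 0 20 0;-1 0 0 35 0;-1 0 0 35 0;-1 0 0 35 0;-1 0 0 35 0;-1 0 0 20 0;-1 0 0 8 0;-1 0 0 0 0"}}

```text
clock: 29.25
ee_pos: [462.0, 331.6, 0.9]
eef_rot: [0.053, 0.999, -0.0, -0.001]
contact_force: [0.1, 0.2, -1.1]
finger_gap: 11.1
grasp_force: 29.9
```

{"method": "drive_tool", "body": {"targets": "-1 0 0 1.5 0;-1 0 0 1.5 0;-1 0 0 0.5 0;-1 0 0 0 0;-1 0 0 0 0"}}

```text
clock: 29.75
ee_pos: [462.3, 332.3, -1.7]
eef_rot: [0.052, 0.999, 0.0, 0.0]
contact_force: [0.3, 0.1, -1.1]
finger_gap: 11.9
grasp_force: 29.9
```

{"method": "drive_tool", "body": {"targets": "-1 0 0 1 0;-1 0 0 1 0;-1 0 0 0.5 0;-1 0 0 0 0;-1 0 0 0 0"}}

```text
clock: 30.25
ee_pos: [462.1, 332.2, -4.5]
eef_rot: [0.052, 0.999, 0.0, -0.0]
contact_force: [-2.0, 0.5, 2.0]
finger_gap: 11.8
grasp_force: 30.0
```

{"method": "drive_tool", "body": {"targets": "-0.2 0 0 0 0;-0.2 0 0 0 0;-0.2 0 0 0 0;-0.2 0 0 0 0;-0.2 0 0 0 0;-0.2 0 0 -10 0;-0.2 0 0 -30 0;-0.2 0 0 -40 0"}}

```text
clock: 31.05
ee_pos: [461.1, 331.6, 75.7]
eef_rot: [0.052, 0.999, -0.001, -0.001]
contact_force: [0.2, 0.3, 0.1]
finger_gap: 36.5
grasp_force: 0.0
```

{"method": "drive_tool", "body": {"targets": "-0.2 0 0 -40 0;-0.2 0 0 -40 0;-0.2 -10 -25 0 0;-0.2 -13 -30 0 0;-0.2 -13 -30 0 0;-0.2 -13 -30 0 0;-0.2 -13 -30 0 0;-0.2 -13 -30 0 0"}}

```text
clock: 31.85
ee_pos: [518.6, 149.0, 156.2]
eef_rot: [0.052, 0.999, 0.0, 0.0]
contact_force: [1.2, 0.5, 0.3]
finger_gap: 36.8
grasp_force: 0.0
```

{"method": "drive_tool", "body": {"targets": "-0.2 -13 -30 0 0;-0.2 -10 -20 0 0;-0.2 0 0 0 8;-0.2 0 0 0 8.5;-0.2 0 0 0 8.5;-0.2 0 0 0 8.5;-0.2 0 0 0 8.5;-0.2 0 0 0 8.5"}}

```text
clock: 32.65
ee_pos: [536.0, 98.1, 156.2]
eef_rot: [0.476, 0.879, 0.0, 0.0]
contact_force: [0.4, -0.6, 0.5]
finger_gap: 36.4
grasp_force: 0.0
```

{"method": "drive_tool", "body": {"targets": "-0.2 0 0 0 8.5;-0.2 0 0 0 8.5;-0.2 0 0 0 7.5;-0.2 -25 20 0 0;-0.2 -30 20 0 0;-0.2 -40 25 0 0;-0.2 0 0 0 0;-0.2 0 0 0 0"}}

```text
clock: 33.45
ee_pos: [615.3, 13.7, 155.7]
eef_rot: [0.65, 0.76, 0.0, -0.0]
contact_force: [-0.4, 0.6, -0.3]
finger_gap: 36.8
grasp_force: 0.0
```

```bash
python3 - <<'E'
from h import *
np.set_printoptions(precision=3,suppress=True)
o=manip.get_obs();print(o['ee_pos'],o['eef_rot'],o['q'])
def blobs(im,z,y0,y1,x0=0,x1=640):
    c=im['color'].astype(int); m=((c[:,:,2]>c[:,:,0]+50)&(c[:,:,2]>80)).astype(np.uint8)
    n,l,s,ce=cv2.connectedComponentsWithStats(m)
    for i in range(1,n):
        if s[i,4]>25: print(s[i],ce[i],atz(im,ce[i],z))
im=snap('wrist','w4.png');blobs(im,114,0,400)
for c in ['wrist','scene','side']:
  im=get_image(c)
  for t in ['plate','blue_vial','cup']: print(c,t,[(np.round(r['point'],0).tolist(),round(r['p'],2)) for r in boxes_of(c,t)[:2]])
E
```

```text
[615.342  13.708 155.715] [ 0.65  0.76  0.   -0.  ] [-0.075  0.509  1.408  0.     1.225 -0.23 ]
wrist plate [([436.0, 45.0, 5.0], 0.32)]
wrist blue_vial []
wrist cup [([437.0, 47.0, 10.0], 0.96)]
scene plate [([452.0, 324.0, 10.0], 0.9)]
scene blue_vial [([665.0, -38.0, 102.0], 0.52)]
scene cup [([435.0, 38.0, 12.0], 0.49)]
side plate [([461.0, 321.0, 6.0], 0.92)]
side blue_vial [([668.0, -42.0, 100.0], 0.48)]
side cup [([430.0, 32.0, 14.0], 0.7)]
```

{"method": "drive_tool", "body": {"targets": "-0.2 -25 10 -20 0;-0.2 -40 15 -20 0;-0.2 -40 15 0 0;-0.2 -20 6 0 0;-0.2 0 0 0 0;-0.2 0 0 0 0"}}

```text
clock: 34.7
ee_pos: [679.9, -101.8, 195.0]
eef_rot: [0.65, 0.76, -0.0, -0.0]
contact_force: [0.2, 1.2, -0.1]
finger_gap: 36.7
grasp_force: 0.0
```

```bash
python3 - <<'E'
from h import *
np.set_printoptions(precision=1,suppress=True)
o=manip.get_obs();print(o['ee_pos'],o['eef_rot'])
im=snap('wrist','w5.png')
c=im['color'].astype(int); m=((c[:,:,2]>c[:,:,0]+50)&(c[:,:,2]>80)).astype(np.uint8)
n,l,s,ce=cv2.connectedComponentsWithStats(m)
for i in range(1,n):
    if s[i,4]>25: print(s[i],ce[i],atz(im,ce[i],114))
print([(np.round(r['point'],0).tolist(),round(r['p'],2)) for r in boxes_of('wrist','blue_vial')[:2]])
E
```

```text
[ 679.9 -101.8  195. ] [ 0.6  0.8 -0.  -0. ]
[316 109  20  20 324] [325.3 118.6] [669.7 -31.1 114. ]
[([671.0, -30.0, 116.0], 0.6)]
```

{"method": "drive_tool", "body": {"targets": "-0.2 30 1 0 0;-0.2 31 0 0 0;-0.2 10 0 0 0;-0.2 0 0 30 0;-0.2 0 0 35 0;-0.2 0 0 25 0;-0.2 0 0 15 0;-0.2 0 0 8 0"}}

```text
clock: 35.6
ee_pos: [669.5, -31.1, 81.4]
eef_rot: [0.649, 0.761, -0.0, -0.001]
contact_force: [0.0, 1.0, 0.3]
finger_gap: 36.5
grasp_force: 0.0
```

{"method": "drive_tool", "body": {"targets": "-0.2 0 0 4 0;-0.2 0 0 2 0;-0.2 0 0 0 0"}}

```text
clock: 35.9
ee_pos: [670.5, -31.5, 77.2]
eef_rot: [0.649, 0.76, 0.0, 0.0]
contact_force: [-0.2, -0.4, 1.0]
finger_gap: 36.5
grasp_force: 0.0
```

{"method": "drive_tool", "body": {"targets": "-1 0 0 0 0;-1 0 0 0 0;-1 0 0 0 0;-1 0 0 0 0;-1 0 0 0 0", "squeeze": 12}}

```text
clock: 36.4
ee_pos: [670.4, -31.6, 76.8]
eef_rot: [0.649, 0.76, 0.0, 0.0]
contact_force: [0.5, 0.7, 5.4]
finger_gap: 19.7
grasp_force: 12.0
```

{"method": "drive_tool", "body": {"targets": "-1 0 0 -5 0;-1 0 0 -15 0;-1 0 0 -25 0;-1 0 0 -30 0;-1 5 -10 -5 0;-1 10 -20 0 0;-1 13 -25 0 0;-1 13 -25 0 0"}}

```text
clock: 37.2
ee_pos: [583.2, -3.2, 156.8]
eef_rot: [0.649, 0.76, -0.0, -0.0]
contact_force: [-0.2, -0.1, 0.8]
finger_gap: 19.6
grasp_force: 12.0
```

{"method": "drive_tool", "body": {"targets": "-1 13 -25 0 0;-1 13 -25 0 0;-1 13 -25 0 0;-1 13 -25 0 0;-1 12 -22 0 0;-1 9 -17 0 0;-1 0 0 0 0;-1 0 0 0 0"}}

```text
clock: 38.0
ee_pos: [435.9, 46.9, 156.9]
eef_rot: [0.649, 0.761, 0.0, 0.0]
contact_force: [-0.2, -0.2, 0.8]
finger_gap: 19.8
grasp_force: 12.0
```

```bash
python3 - <<'E'
from h import *
np.set_printoptions(precision=2,suppress=True)
o=manip.get_obs();P=o['ee_pos'];print(P,o['eef_rot'],o['contact_force'],o['finger_gap'])
s=get_image('scene');d=get_image('side')
C=[436.5,46.5,30];Q=[[*P[:2],P[2]-14.8],[*P[:2],P[2]+37.2],C]
print((proj(s,Q)-[230,150])*4,(proj(d,Q)-[220,140])*4+[400,0])
o=np.hstack([cv2.resize(s['color'][150:250,230:330],(400,400),interpolation=3),cv2.resize(d['color'][140:240,220:320],(400,400),interpolation=3)])
cv2.imwrite('pics/c9.png',o[:,:,::-1])
im=get_image('wrist')
print([(np.round(r['point'],0).tolist(),round(r['p'],2)) for r in boxes_of('wrist','cup')[:2]])
E
```

```text
[435.93  46.93 156.92] [0.65 0.76 0.   0.  ] [-0.22 -0.16  0.76] 19.83156218759917
[[205.77 168.3 ]
 [201.5  112.  ]
 [215.28 280.43]] [[570.32 178.53]
 [564.28 117.06]
 [583.28 300.15]]
[([435.0, 47.0, 4.0], 0.85)]
```

View pics/c9.png

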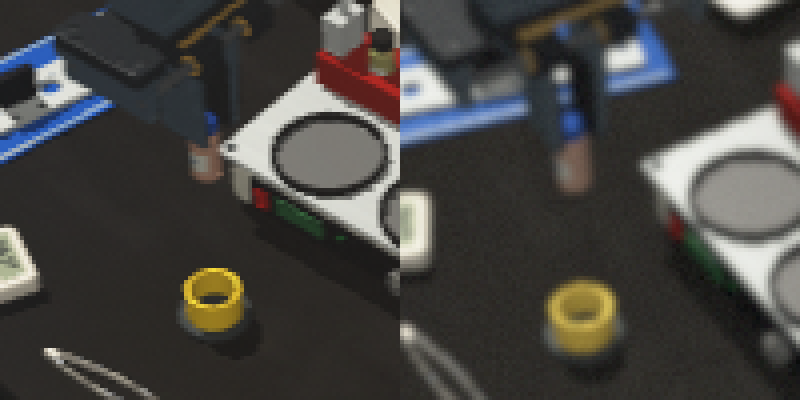

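The vial hangs upright, with its bottom in the scene crop at (206,173). The cup rim centre is at (213,284), within about 2 mm of prediction. Lowering it into the cup.

{"method": "drive_tool", "body": {"targets": "-1 0 0 20 0;-1 0 0 35 0;-1 0 0 30 0;-1 0 0 20 0;-1 0 0 15 0;-1 0 0 10 0;-1 0 0 3 0;-1 0 0 0 0"}}

```text
clock: 39.0
ee_pos: [436.1, 46.8, 23.4]
eef_rot: [0.649, 0.76, -0.0, -0.0]
contact_force: [0.0, 0.2, 0.7]
finger_gap: 19.8
grasp_force: 12.0
```

{"method": "drive_tool", "body": {"targets": "-1 0 0 1.5 0;-1 0 0 1 0;-1 0 0 0 0;-1 0 0 0 0"}}

```text
clock: 39.4
ee_pos: [436.0, 46.8, 21.2]
eef_rot: [0.649, 0.76, 0.0, 0.0]
contact_force: [0.2, -0.0, -0.5]
finger_gap: 19.5
grasp_force: 12.0
```

{"method": "drive_tool", "body": {"targets": "-1 0 0 1 0;-1 0 0 1 0;-1 0 0 0 0;-1 0 0 0 0"}}

```text
clock: 39.8
ee_pos: [436.6, 46.8, 19.4]
eef_rot: [0.649, 0.76, 0.001, 0.001]
contact_force: [-0.4, 0.0, 12.0]
finger_gap: 20.1
grasp_force: 12.0
```

{"method": "drive_tool", "body": {"targets": "-0.2 0 0 0 0;-0.2 0 0 0 0;-0.2 0 0 0 0;-0.2 0 0 -5 0;-0.2 0 0 -15 0;-0.2 0 0 -30 0;-0.2 0 0 -45 0;-0.2 0 0 -45 0"}}

```text
clock: 40.6
ee_pos: [435.1, 46.9, 160.6]
eef_rot: [0.649, 0.76, -0.0, -0.001]
contact_force: [1.0, 1.3, -0.0]
finger_gap: 36.8
grasp_force: 0.0
```

{"method": "drive_tool", "body": {"targets": "-0.2 30 10 0 0;-0.2 40 13 0 0;-0.2 40 13 0 0;-0.2 30 10 0 0;-0.2 7 4 0 0;-0.2 0 0 0 -8;-0.2 0 0 0 -8.5;-0.2 0 0 0 -8.5"}}

```text
clock: 41.4
ee_pos: [462.0, 199.4, 159.0]
eef_rot: [0.467, 0.884, -0.0, -0.0]
contact_force: [-0.1, -0.4, 0.3]
finger_gap: 35.9
grasp_force: 0.0
```

{"method": "drive_tool", "body": {"targets": "-0.2 0 0 0 -8.5;-0.2 0 0 0 -8.5;-0.2 0 0 0 -8.5;-0.2 0 0 0 -8.5;-0.2 0 0 0 -8.5;-0.2 0 0 0 -7.5;-0.2 0 0 0 0;-0.2 0 0 0 0"}}

```text
clock: 42.2
ee_pos: [462.2, 199.5, 159.0]
eef_rot: [0.055, 0.999, -0.0, -0.0]
contact_force: [-0.8, 0.8, 0.1]
finger_gap: 36.3
grasp_force: 0.0
```

```bash
python3 - <<'E'
from h import *
np.set_printoptions(precision=3,suppress=True)
o=manip.get_obs();print(o['ee_pos'],o['eef_rot'])
s=get_image('scene');d=get_image('side');w=get_image('wrist')
for c in ['scene','side','wrist']:
  for t in ['plate','blue_vial','cup']: print(c,t,[(np.round(r['point'],0).tolist(),round(r['p'],2)) for r in boxes_of(c,t)[:2]])
o=np.hstack([cv2.resize(s['color'][170:250,240:320],(300,300),interpolation=3),cv2.resize(w['color'],(480,300))])
cv2.imwrite('pics/c10.png',o[:,:,::-1]); cv2.imwrite('pics/w6.png',w['color'][:,:,::-1])
E
```

```text
[462.182 199.507 159.046] [ 0.055  0.999 -0.    -0.   ]
scene plate [([453.0, 324.0, 14.0], 0.83)]
scene blue_vial [([433.0, 40.0, 44.0], 0.38)]
scene cup [([429.0, 32.0, 15.0], 0.56)]
side plate [([461.0, 320.0, 8.0], 0.75)]
side blue_vial [([433.0, 32.0, 46.0], 0.46)]
side cup [([425.0, 30.0, 13.0], 0.52)]
wrist plate [([428.0, 333.0, 8.0], 0.6)]
wrist blue_vial [([436.0, 54.0, 53.0], 0.97)]
wrist cup [([426.0, 60.0, 7.0], 0.71)]
```

View pics/c10.png

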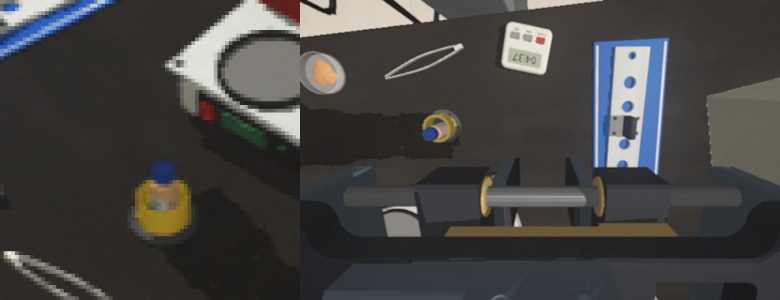

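The vial stands upright in the cup and the plate lies flat on the mat. Now I regrasp the plate.

{"method": "drive_tool", "body": {"targets": "-0.2 3 25 0 -0.3;-0.2 3 30 0 0;-0.2 3 30 0 0;-0.2 3 30 0 0;-0.2 2 17 0 0;-0.2 0 0 30 0;-0.2 0 0 40 0;-0.2 0 0 40 0"}}

```text
clock: 43.6
ee_pos: [461.8, 332.6, 48.0]
eef_rot: [0.05, 0.999, 0.0, 0.001]
contact_force: [0.1, 0.5, -0.5]
finger_gap: 36.2
grasp_force: 0.0
```

{"method": "drive_tool", "body": {"targets": "-0.2 0 0 30 0;-0.2 0 0 15 0;-0.2 0 0 6 0;-0.2 0 0 2 0;-0.2 0 0 0 0"}}

```text
clock: 44.1
ee_pos: [462.0, 332.7, -3.5]
eef_rot: [0.05, 0.999, 0.0, 0.0]
contact_force: [1.0, 0.6, 0.6]
finger_gap: 36.2
grasp_force: 0.0
```

{"method": "drive_tool", "body": {"targets": "-1 0 0 0 0;-1 0 0 0 0;-1 0 0 0 0;-1 0 0 0 0;-1 0 0 0 0;-1 0 0 -10 0;-1 0 0 -30 0;-1 0 0 -40 0", "squeeze": 35}}

```text
clock: 44.9
ee_pos: [460.4, 331.9, 76.1]
eef_rot: [0.05, 0.999, -0.001, -0.001]
contact_force: [1.4, -0.5, -1.8]
finger_gap: 11.6
grasp_force: 35.0
```

{"method": "drive_tool", "body": {"targets": "-1 0 0 -40 0;-1 0 0 -40 0;-1 0 0 -40 0;-1 -10 -20 0 0;-1 -12 -27 0 0;-1 -13 -30 0 0;-1 -13 -30 0 0;-1 -13 -30 0 0"}}

```text
clock: 45.7
ee_pos: [508.6, 189.0, 196.5]
eef_rot: [0.05, 0.999, 0.0, 0.0]
contact_force: [0.3, -0.4, -1.4]
finger_gap: 11.8
grasp_force: 35.0
```

{"method": "drive_tool", "body": {"targets": "-1 -13 -30 0 0;-1 -13 -30 0 0;-1 -13 -27 0 0;-1 0 0 0 5;-1 0 0 0 8;-1 0 0 0 8;-1 0 0 0 8;-1 0 0 0 8"}}

```text
clock: 46.5
ee_pos: [538.5, 99.7, 196.4]
eef_rot: [0.367, 0.93, -0.0, -0.0]
contact_force: [-0.3, -0.4, -2.2]
finger_gap: 11.6
grasp_force: 35.0
```

{"method": "drive_tool", "body": {"targets": "-1 0 0 0 8;-1 0 0 0 8;-1 0 0 0 8;-1 0 0 0 8;-1 0 0 0 5;-1 0 0 0 0;-1 0 0 0 0"}}

```text
clock: 47.2
ee_pos: [538.7, 99.8, 196.2]
eef_rot: [0.64, 0.769, 0.0, 0.0]
contact_force: [0.2, 0.2, -1.3]
finger_gap: 11.8
grasp_force: 35.0
```

```bash
python3 - <<'E'
from h import *
np.set_printoptions(precision=4,suppress=True)
o=manip.get_obs();P=o['ee_pos'];print(P,o['eef_rot'],o['finger_gap'],o['contact_force'])
a=np.arctan2(o['eef_rot'][1],o['eef_rot'][0])*2;print(np.degrees(a)-90)
D=np.array([659.4,33.0])-P[:2]; print('tool x,y',D@[np.cos(a),np.sin(a)],D@[np.sin(a),-np.cos(a)])
E
```

```text
[538.6799  99.7572 196.2419] [0.6396 0.7687 0.     0.    ] 11.783605762441535 [ 0.2118  0.1942 -1.3036]
10.471681545426492
tool x,y -87.58622315653083 106.57642279469874
```

{"method": "drive_tool", "body": {"targets": "-1 0 0 0 1.4;-1 -15 20 0 0;-1 -22 27 0 0;-1 -22 28 0 0;-1 -20 25 0 0;-1 -6 9 0 0;-1 0 0 0 0;-1 0 0 0 0"}}

```text
clock: 48.0
ee_pos: [658.8, 33.1, 195.7]
eef_rot: [0.65, 0.76, -0.0, -0.0]
contact_force: [-0.7, -0.0, -1.9]
finger_gap: 11.8
grasp_force: 35.0
```

```bash
cat > rel.py <<'E'
from h import *
np.set_printoptions(precision=4,suppress=True)
o=manip.get_obs();P=o['ee_pos'];print(P,o['eef_rot'],o['finger_gap'],o['contact_force'])
a=np.arctan2(o['eef_rot'][1],o['eef_rot'][0])*2;print(np.degrees(a)-90)
D=np.array([659.4,33.0])-P[:2]; print('tool x,y',D@[np.cos(a),np.sin(a)],D@[np.sin(a),-np.cos(a)])
E
python3 rel.py
```

```text
[658.8103  33.1105 195.6685] [ 0.65    0.7599 -0.0003 -0.0005] 11.761042470909054 [-0.6597 -0.0151 -1.9083]
8.916956756555592
tool x,y -0.20051561259080947 0.5654232975749892
```

{"method": "drive_tool", "body": {"targets": "-1 0 0.4 15 0;-1 0 0 20 0;-1 0 0 15 0;-1 0 0 7 0;-1 0 0 3 0;-1 0 0 2 0;-1 0 0 2 0;-1 0 0 0 0"}}

```text
clock: 48.8
ee_pos: [660.2, 32.7, 132.3]
eef_rot: [0.65, 0.76, 0.0, 0.0]
contact_force: [-0.2, -0.4, -1.4]
finger_gap: 11.8
grasp_force: 35.0
```

{"method": "drive_tool", "body": {"targets": "-1 0 0 2 0;-1 0 0 2 0;-1 0 0 2 0;-1 0 0 0 0"}}

```text
clock: 49.2
ee_pos: [659.9, 32.7, 125.5]
eef_rot: [0.65, 0.76, -0.0, -0.0]
contact_force: [0.3, -0.3, -2.1]
finger_gap: 11.5
grasp_force: 35.0
```

{"method": "drive_tool", "body": {"targets": "-1 0 0 2 0;-1 0 0 2 0;-1 0 0 2 0;-1 0 0 2 0;-1 0 0 0 0"}}

```text
clock: 49.7
ee_pos: [659.8, 32.7, 117.5]
eef_rot: [0.65, 0.76, -0.0, -0.0]
contact_force: [0.1, 0.2, -1.7]
finger_gap: 11.5
grasp_force: 35.0
```

{"method": "drive_tool", "body": {"targets": "-1 0 0 2 0;-1 0 0 2 0;-1 0 0 1 0;-1 0 0 0 0"}}

```text
clock: 50.1
ee_pos: [660.0, 32.7, 112.7]
eef_rot: [0.65, 0.76, -0.0, -0.0]
contact_force: [0.3, 1.2, -1.7]
finger_gap: 11.9
grasp_force: 35.0
```

{"method": "drive_tool", "body": {"targets": "-1 0 0 1 0;-1 0 0 1 0;-1 0 0 0 0;-1 0 0 0 0"}}

```text
clock: 50.5
ee_pos: [660.1, 32.7, 110.9]
eef_rot: [0.65, 0.76, -0.0, -0.0]
contact_force: [0.1, 0.2, -1.8]
finger_gap: 11.4
grasp_force: 35.0
```

{"method": "drive_tool", "body": {"targets": "-1 0 0 1 0;-1 0 0 0.5 0;-1 0 0 0 0;-1 0 0 0 0"}}

```text
clock: 50.9
ee_pos: [660.3, 32.7, 110.4]
eef_rot: [0.65, 0.76, 0.0, 0.0]
contact_force: [-4.7, 0.2, 10.0]
finger_gap: 11.7
grasp_force: 35.0
```

{"method": "drive_tool", "body": {"targets": "-0.2 0 0 0 0;-0.2 0 0 0 0;-0.2 0 0 0 0;-0.2 0 0 -10 0;-0.2 0 0 -20 0;0.5 0 0 -30 0;0.5 0 0 -40 0;0.5 0 0 -20 0"}}

```text
clock: 51.7
ee_pos: [661.2, 32.7, 233.6]
eef_rot: [0.65, 0.76, 0.001, 0.002]
contact_force: [0.4, -0.8, 1.1]
finger_gap: 58.2
grasp_force: 0.0
```

{"method": "drive_tool", "body": {"targets": "0.5 -15 -12 0 0;0.5 -28 -21 0 0;0.5 -30 -23 0 0;0.5 -30 -23 0 0;0.5 -30 -23 0 0;0.5 -30 -23 0 0;0.5 -30 -23 0 0;0.5 -30 -23 0 0"}}

```text
clock: 52.5
ee_pos: [523.9, -215.4, 229.1]
eef_rot: [0.65, 0.76, -0.0, -0.0]
contact_force: [0.5, -0.1, -0.3]
finger_gap: 68.5
grasp_force: 0.0
```

{"method": "drive_tool", "body": {"targets": "0.5 -30 -23 0 0;0.5 -30 -23 0 0;0.5 -20 -14 0 0;0.5 -7 -5 0 0;0.5 0 0 0 0;0.5 0 0 0 0"}}

```text
clock: 53.1
ee_pos: [475.0, -309.3, 229.3]
eef_rot: [0.65, 0.76, 0.0, -0.0]
contact_force: [-0.3, -0.6, -0.5]
finger_gap: 68.8
grasp_force: 0.0
```

```bash
sed -i 's/np.array(\[659.4,33.0\])/np.array(T)/; s/^np.set/import sys;T=[float(v) for v in sys.argv[1:3]];np.set/' rel.py; python3 rel.py 475.6 -310.7; python3 - <<'E'
from h import *
s=get_image('scene');d=get_image('side')
o=np.hstack([cv2.resize(s['color'][130:230,280:400],(480,400),interpolation=3),cv2.resize(d['color'][130:230,310:390],(320,400),interpolation=3)])
cv2.imwrite('pics/c11.png',o[:,:,::-1])
w=get_image('wrist')
for t in ['plate','white_bottle','amber_bottle']: print(t,[(np.round(r['point'],0).tolist(),round(r['p'],2)) for r in boxes_of('scene',t)[:2]],[(np.round(r['point'],0).tolist(),round(r['p'],2)) for r in boxes_of('wrist',t)[:2]])
E
```

```text
[ 474.9541 -309.2957  229.268 ] [ 0.6501  0.7599  0.0001 -0.0002] 68.81826304064562 [-0.2899 -0.6364 -0.4947]
8.905121629789264
tool x,y -1.4873406726887188 0.4206941819432012
plate [([652.0, 26.0, 125.0], 0.88)] []
white_bottle [([456.0, -330.0, 109.0], 0.61)] [([474.0, -302.0, 158.0], 0.83)]
amber_bottle [([361.0, -323.0, 107.0], 0.67)] [([382.0, -298.0, 139.0], 0.66)]
```

View pics/c11.png

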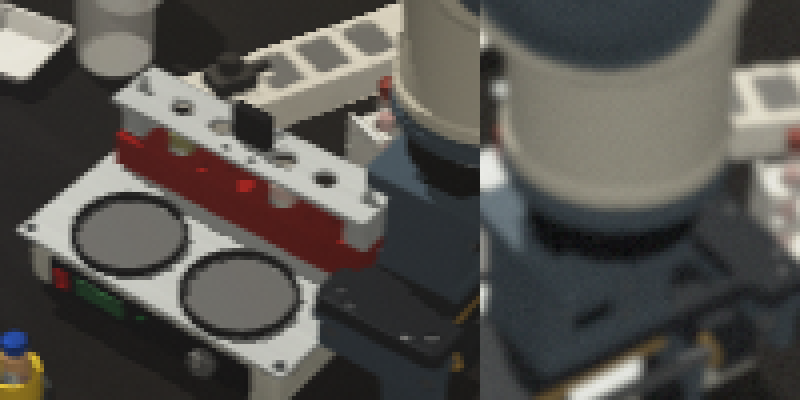

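The plate sits on both posts with the pins showing at its ends. I've now opened 16 pictures, two more than the limit of 14, so I'll use numbers only from here. Next I fetch the white bottle.

{"method": "drive_tool", "body": {"targets": "0.5 -1.5 0.5 0 0;0.5 0 0 25 0;0.5 0 0 35 0;0.5 0 0 25 0;0.5 0 0 10 0;0.5 0 0 3.5 0;0.5 0 0 0 0"}}

```text
clock: 54.25
ee_pos: [475.9, -311.8, 131.4]
eef_rot: [0.65, 0.76, 0.0, 0.0]
contact_force: [-0.4, 0.3, -0.1]
finger_gap: 68.4
grasp_force: 0.0
```

{"method": "drive_tool", "body": {"targets": "-1 0 0 0 0;-1 0 0 0 0;-1 0 0 0 0;-1 0 0 0 0;-1 0 0 0 0;-1 0 0 -10 0;-1 0 0 -20 0;-1 0 0 -30 0", "squeeze": 40}}

```text
clock: 55.05
ee_pos: [474.6, -310.6, 190.7]
eef_rot: [0.65, 0.76, -0.0, -0.002]
contact_force: [0.4, -0.5, -4.5]
finger_gap: 43.9
grasp_force: 40.0
```

{"method": "drive_tool", "body": {"targets": "-1 0 0 -30 0;-1 0 0 -22 0;-1 0 0 0 0;-1 0 0 0 0"}}

```text
clock: 55.45
ee_pos: [475.3, -311.3, 242.6]
eef_rot: [0.65, 0.76, -0.0, -0.0]
contact_force: [-0.7, 0.2, -4.5]
finger_gap: 44.0
grasp_force: 40.0
```

```bash
python3 rel.py 571.6 72.4
```

```text
[ 475.3331 -311.2662  242.5747] [ 0.6501  0.7598 -0.     -0.0001] 43.956050553927405 [-0.676   0.2191 -4.4532]
8.898498043443169
tool x,y 364.1573439606195 154.45539073432937
```

{"method": "drive_tool", "body": {"targets": "-1 15 6 0 0;-1 25 10 0 0;-1 30 13 0 0;-1 30 13 0 0;-1 30 13 0 0;-1 30 13 0 0;-1 30 13 0 0;-1 30 13 0 0"}}

```text
clock: 56.25
ee_pos: [533.6, -77.2, 241.5]
eef_rot: [0.65, 0.76, -0.0, -0.001]
contact_force: [0.6, 0.0, -4.7]
finger_gap: 44.3
grasp_force: 40.0
```

{"method": "drive_tool", "body": {"targets": "-1 30 13 0 0;-1 30 13 0 0;-1 30 13 0 0;-1 25 10 0 0;-1 20 8 0 0;-1 9 3 0 0;-1 0 0 0 0;-1 0 0 0 0"}}

```text
clock: 57.05
ee_pos: [570.9, 71.5, 242.3]
eef_rot: [0.65, 0.76, -0.001, -0.0]
contact_force: [0.5, -0.5, -4.5]
finger_gap: 44.1
grasp_force: 40.0
```

```bash
python3 rel.py 571.8 72.5
```

```text
[570.8689  71.5264 242.3251] [ 0.6501  0.7599 -0.0005 -0.0003] 44.057667012520355 [ 0.4947 -0.4852 -4.4795]
8.908828883844095
tool x,y 0.8176110976493511 1.070674255132965
```

{"method": "drive_tool", "body": {"targets": "-1 1 1 10 0;-1 0 0 20 0;-1 0 0 15 0;-1 0 0 8 0;-1 0 0 3 0;-1 0 0 2 0;-1 0 0 0 0"}}

```text
clock: 57.75
ee_pos: [572.5, 73.0, 185.2]
eef_rot: [0.65, 0.76, 0.0, 0.0]
contact_force: [0.5, 0.1, -3.8]
finger_gap: 43.9
grasp_force: 40.0
```

{"method": "drive_tool", "body": {"targets": "-1 0 0 1 0;-1 0 0 0.5 0;-1 0 0 0 0;-1 0 0 0 0"}}

```text
clock: 58.15
ee_pos: [572.5, 73.1, 183.7]
eef_rot: [0.65, 0.76, 0.0, 0.0]
contact_force: [1.1, -0.1, -2.7]
finger_gap: 44.1
grasp_force: 40.0
```

{"method": "drive_tool", "body": {"targets": "-1 0 0 0.7 0;-1 0 0 0.5 0;-1 0 0 0 0;-1 0 0 0 0"}}

```text
clock: 58.55
ee_pos: [573.1, 73.1, 183.5]
eef_rot: [0.65, 0.76, 0.001, 0.001]
contact_force: [-2.0, 0.0, 10.3]
finger_gap: 43.9
grasp_force: 40.1
```

{"method": "drive_tool", "body": {"targets": "0.5 0 0 0 0;0.5 0 0 0 0;0.5 0 0 0 0;0.5 0 0 0 0;0.5 0 0 0 0;0.5 0 0 -10 0;0.5 0 0 -30 0;0.5 0 0 -40 0"}}

```text
clock: 59.35
ee_pos: [571.3, 73.1, 262.5]
eef_rot: [0.65, 0.76, -0.001, -0.001]
contact_force: [0.9, 0.5, -0.0]
finger_gap: 68.3
grasp_force: 0.0
```

{"method": "drive_tool", "body": {"targets": "0.5 -15 -12 0 0;0.5 -30 -22 0 0;0.5 -35 -26 0 0;0.5 -35 -26 0 0;0.5 -35 -26 0 0;0.5 -35 -26 0 0;0.5 -35 -26 0 0;0.5 -35 -26 0 0"}}

```text
clock: 60.15
ee_pos: [422.8, -209.7, 262.8]
eef_rot: [0.65, 0.76, 0.0, 0.0]
contact_force: [0.6, -0.1, -0.2]
finger_gap: 68.2
grasp_force: 0.0
```

{"method": "drive_tool", "body": {"targets": "0.5 -35 -26 0 0;0.5 -30 -22 0 0;0.5 -18 -12 0 0;0.5 -6 -4 0 0;0.5 0 0 0 0;0.5 0 0 0 0"}}

```text
clock: 60.75
ee_pos: [374.8, -305.3, 262.4]
eef_rot: [0.65, 0.76, 0.0, 0.0]
contact_force: [0.4, 0.6, -0.2]
finger_gap: 68.4
grasp_force: 0.0
```

```bash
python3 rel.py 375.3 -306.2; python3 - <<'E'
from h import *
for c in ['scene','side','wrist']:
  get_image(c)
  for t in ['plate','white_bottle','amber_bottle']: print(c,t,[(np.round(r['point'],0).tolist(),round(r['p'],2)) for r in boxes_of(c,t)[:2]])
E
```

```text
[ 374.8457 -305.3032  262.3572] [0.65   0.7599 0.0001 0.    ] 68.42124129281602 [ 0.402   0.5734 -0.2453]
8.915827377026048
tool x,y -0.9563475438268898 0.30984378162632326
scene plate [([650.0, 73.0, 127.0], 0.64)]
scene white_bottle [([557.0, 48.0, 152.0], 0.56)]
scene amber_bottle [([363.0, -327.0, 106.0], 0.92)]
side plate [([660.0, 10.0, 122.0], 0.78)]
side white_bottle [([589.0, 48.0, 155.0], 0.51)]
side amber_bottle [([371.0, -332.0, 104.0], 0.76)]
wrist plate [([654.0, -81.0, 121.0], 0.57)]
wrist white_bottle []
wrist amber_bottle [([375.0, -298.0, 155.0], 0.77)]
```

White bottle is back (the same scene reading as at the start). Now the amber bottle.

{"method": "drive_tool", "body": {"targets": "0.5 -1 0.3 25 0;0.5 0 0 40 0;0.5 0 0 40 0;0.5 0 0 25 0;0.5 0 0 8 0;0.5 0 0 2.5 0;0.5 0 0 0 0;0.5 0 0 0 0"}}

```text
clock: 62.15
ee_pos: [375.6, -307.6, 122.9]
eef_rot: [0.65, 0.76, -0.0, 0.001]
contact_force: [0.1, -1.1, -0.3]
finger_gap: 68.5
grasp_force: 0.0
```

{"method": "drive_tool", "body": {"targets": "-1 0 0 0 0;-1 0 0 0 0;-1 0 0 0 0;-1 0 0 0 0;-1 0 0 0 0;-1 0 0 -10 0;-1 0 0 -20 0;-1 0 0 -30 0", "squeeze": 35}}

```text
clock: 62.95
ee_pos: [374.1, -306.0, 181.7]
eef_rot: [0.65, 0.76, 0.0, -0.002]
contact_force: [0.6, -0.4, -2.5]
finger_gap: 43.9
grasp_force: 35.0
```

{"method": "drive_tool", "body": {"targets": "-1 0 0 -30 0;-1 0 0 -22 0;-1 0 0 0 0;-1 0 0 0 0"}}

```text
clock: 63.35
ee_pos: [374.8, -306.8, 233.6]
eef_rot: [0.65, 0.76, -0.0, 0.0]
contact_force: [-0.4, -0.6, -4.2]
finger_gap: 44.0
grasp_force: 35.0
```

```bash
python3 rel.py 587.8 -31
```

```text
[ 374.8088 -306.7932  233.5792] [ 0.6501  0.7598 -0.      0.    ] 43.9866028099805 [-0.3982 -0.5575 -4.1776]
8.897837275768595
tool x,y 239.5301869295573 253.08580834908057
```

{"method": "drive_tool", "body": {"targets": "-1 10 11 0 0;-1 20 21 0 0;-1 24 25 0 0;-1 24 25 0 0;-1 24 25 0 0;-1 24 25 0 0;-1 24 25 0 0;-1 24 25 0 0"}}

```text
clock: 64.15
ee_pos: [527.7, -105.3, 232.0]
eef_rot: [0.65, 0.76, -0.001, -0.001]
contact_force: [0.9, -0.8, -3.3]
finger_gap: 44.1
grasp_force: 35.0
```

{"method": "drive_tool", "body": {"targets": "-1 24 25 0 0;-1 20 23 0 0;-1 14 15 0 0;-1 7.5 8 0 0;-1 0 0 0 0;-1 0 0 0 0"}}

```text
clock: 64.75
ee_pos: [587.1, -31.7, 233.0]
eef_rot: [0.65, 0.76, -0.001, -0.001]
contact_force: [0.0, 0.0, -3.5]
finger_gap: 43.8
grasp_force: 35.0
```

```bash
python3 rel.py 587.8 -31
```

```text
[587.1175 -31.7288 232.9621] [ 0.6501  0.7598 -0.0006 -0.0006] 43.828568806538705 [ 0.0333  0.0202 -3.4522]
8.896963535133608
tool x,y 0.6144481862926383 0.7869955616303365
```

{"method": "drive_tool", "body": {"targets": "-1 0.5 0.5 10 0;-1 0 0 20 0;-1 0 0 15 0;-1 0 0 8 0;-1 0 0 3 0;-1 0 0 0 0;-1 0 0 0 0"}}

```text
clock: 65.45
ee_pos: [588.6, -30.8, 178.3]
eef_rot: [0.65, 0.76, 0.0, 0.0]
contact_force: [0.3, -0.3, -3.9]
finger_gap: 44.3
grasp_force: 35.0
```

{"method": "drive_tool", "body": {"targets": "-1 0 0 1 0;-1 0 0 1 0;-1 0 0 0.5 0;-1 0 0 0 0;-1 0 0 0 0"}}

```text
clock: 65.95
ee_pos: [588.3, -30.6, 175.2]
eef_rot: [0.65, 0.76, -0.0, -0.0]
contact_force: [0.6, 0.3, -3.1]
finger_gap: 44.2
grasp_force: 35.0
```

{"method": "drive_tool", "body": {"targets": "-1 0 0 1 0;-1 0 0 0.5 0;-1 0 0 0 0;-1 0 0 0 0"}}

```text
clock: 66.35
ee_pos: [588.6, -30.7, 174.0]
eef_rot: [0.65, 0.76, 0.0, 0.0]
contact_force: [-0.5, -1.9, 3.9]
finger_gap: 43.7
grasp_force: 35.0
```

Contact. I release, back away along -y and check everything by the numbers.

{"method": "drive_tool", "body": {"targets": "0.5 0 0 0 0;0.5 0 0 0 0;0.5 0 0 0 0;0.5 0 0 0 0;0.5 0 0 0 0;0.5 0 0 -10 0;0.5 0 0 -30 0;0.5 0 0 -40 0"}}

```text
clock: 67.15
ee_pos: [587.3, -30.5, 254.0]
eef_rot: [0.65, 0.76, -0.001, -0.001]
contact_force: [0.5, 0.0, 0.3]
finger_gap: 68.7
grasp_force: 0.0
```

{"method": "drive_tool", "body": {"targets": "0.5 -20 0 -40 0;0.5 -35 0 -20 0;0.5 -30 0 0 0;0.5 0 0 0 0;0.5 0 0 0 0;0.5 0 0 0 0;0.5 0 0 0 0;0.5 0 0 0 0"}}

```text
clock: 67.95
ee_pos: [601.4, -113.9, 313.7]
eef_rot: [0.65, 0.76, 0.0, -0.0]
contact_force: [-0.1, -1.0, -0.6]
finger_gap: 68.6
grasp_force: 0.0
```

```bash
python3 - <<'E'
from h import *
np.set_printoptions(precision=1,suppress=True)
w=snap('wrist','w9.png');s=get_image('scene');d=get_image('side');print(manip.get_obs()['ee_pos'])
for c in ['scene','side','wrist']:
  for t in ['plate','white_bottle','amber_bottle','blue_vial','white_vial','black_vial']: print(c,t,[(np.round(r['point'],0).tolist(),round(r['p'],2)) for r in boxes_of(c,t)[:2]])
g=cv2.cvtColor(w['color'],cv2.COLOR_RGB2GRAY)
c=w['color'].astype(int); m=((c[:,:,2]>c[:,:,0]+50)&(c[:,:,2]>80)).astype(np.uint8)
n,l,st,ce=cv2.connectedComponentsWithStats(m)
for i in range(1,n):
    if st[i,4]>60: print(st[i],ce[i],atz(w,ce[i],216),atz(w,ce[i],58))
# white-cap / black-cap hole positions expected vs darkness around hole centres in the seated plate
P=np.array([659.5,32.7]);y=np.array([-.155,.988])
for k in (66,30,-30,-66):
    uv=proj(w,[*(P+k*y),122])[0]; x,v=map(int,np.round(uv)); print(k,uv, w['color'][v,x] if 0<=v<400 else None)
E
```

```text
[ 601.4 -114.2  313.7]
scene plate [([660.0, -18.0, 128.0], 0.76)]
scene white_bottle [([556.0, 46.0, 147.0], 0.74)]
scene amber_bottle [([573.0, -51.0, 146.0], 0.68)]
scene blue_vial []
scene white_vial []
scene black_vial []
side plate [([660.0, 5.0, 124.0], 0.88)]
side white_bottle [([560.0, 47.0, 152.0], 0.96)]
side amber_bottle [([578.0, -55.0, 146.0], 0.66), ([598.0, -68.0, 55.0], 0.57)]
side blue_vial [([438.0, 34.0, 45.0], 0.66)]
side white_vial [([462.0, 332.0, 6.0], 0.33)]
side black_vial []
wrist plate [([660.0, 15.0, 120.0], 0.67)]
wrist white_bottle [([576.0, 51.0, 167.0], 0.79)]
wrist amber_bottle [([590.0, -33.0, 206.0], 0.73), ([663.0, 17.0, 124.0], 0.59)]
wrist blue_vial [([659.0, 17.0, 122.0], 0.67), ([442.0, 41.0, 58.0], 0.63)]
wrist white_vial [([668.0, 4.0, 111.0], 0.66)]
wrist black_vial []
[306   0  36   9 198] [323.5   2.7] [574.2  54.6 216. ] [566.1 107.   58. ]
[218  28  14  15 159] [224.7  35.1] [489.8  14.9 216. ] [436.8  46.2  58. ]
66 [392.9   3.1] [58 56 55]
30 [391.2  37.1] [96 56 53]
-30 [388.4  90.2] [181 175 166]
-66 [386.8 120. ] [98 60 58]
```

```bash
python3 -c "
from workcell import ticket
print(ticket.sign_off())"
```

```text
the job is handed in; nothing more can be done
None
```

The job is handed in with no verdict shown: the final camera readings put the blue-capped vial in the cup, the plate on both pins, both bottles back in their own wells and the other two vials in their pockets, but I viewed 16 pictures, two over the limit of 14.

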